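# Set a washed heat sink and its clamp bar out to dry

## Robot

A 7-joint arm with a two-finger parallel gripper is mounted at the origin on the work surface. World frame = base frame: x ahead of the robot, y to its left, z up, the work surface at z = 0. Lengths are in m, angles in rad, forces in N, time in s.
With the tool pointing down it reaches from about 0.425 to 1.025 m from the base axis. Payload 9.4 kg.
Tool frame: the origin (TCP) lies at the very end of the fingers, on their centre line; the grasp point (between the pads) lies 19 mm behind it; z points along the fingers, y is the direction in which the jaws open and shut (so a half turn about z gives the same grasp; the last joint's range is limited). The gripper opens to 85 mm and grips with 20 to 120 N. Pads are 22 mm wide; open, the fingers measure 114 mm over their backs; the gripper's body (76 mm by 85 mm) begins 54 mm behind the grasp point. The pads swing forward as they close: fully open they stand 13 mm farther back than shut.
Start: joints at [1.221, 0.599, -0.003, 1.599, 0.002, 0.943, -0.08], TCP at [0.195, -0.698, 0.231] pointing down, gripper open.
Joint ranges: [-2.57, 2.57], [-0.35, 1.97], [-1.29, 1.29], [0.11, 2.56], [-1.05, 4.19], [0.11, 1.86], [-2.63, 2.63]. Speed limits (rad/s): [2.22, 2.22, 3.01, 3.01, 3.14, 3.14, 3.14].

## Interface

Orientations are given as a unit quaternion [w, x, y, z].
In Python, from cell import status, imaging, job gives the robot as it stands.
- The arm moves only by the tool play_rows, never from a script. Its argument "series" is one flat list of numbers, 7 for each row, row after row: the shift along the tool's x, y, z in cm, then the turn, a rotation vector about the tool's x, y, z in rad, then the gripper command: -1 is fully open, 1 is shut, values between are in proportion. In form: [dx, dy, dz, wx, wy, wz, gripper, dx, dy, dz, wx, wy, wz, gripper, ...]. A call has 1 to 8 rows; each row shifts and turns the pose as measured when the row begins, along the tool's axes as they then stand; what a row does not reach is not made up. A row lasts 1/12 s, in which the tool goes at most 41.7 mm and 7.16 degrees, less where a joint would pass 70% of its speed; a pose out of reach is approached as far as the arm can. A call is refused whole if a number of a shift passes 4.17 or a number of a turn 0.125, either way. A call with a gripper value outside its range is refused whole. The fingers move at their own pace and stop on an object; the grip force is fixed at half the most. Time passes only in rows, so rows that do not move let the fingers close. It gives the time, the measured TCP pose, the force and the opening at its end, in the units of the state.
- status.read_state(): the state, without advancing time (a new reading comes with each control period).
- imaging.grab_frame(name): name is "scene" or "top" or "wrist"; returns the picture (480x640x3 uint8, red, green, blue); there is no depth.
- imaging.calibration(name): a dict with "fx", "fy", "cx", "cy" (pixels), "distortion" ([k1, k2, p1, p2, k3] as OpenCV has them; the pictures are not rectified), "R" (3x3) and "t" (3): a world point X has camera coordinates R X + t; the wrist camera has in their place "mount" (4x4, takes a point from camera to tool coordinates, whose origin is the TCP and whose axes are the flange's). Camera axes: x right, y down, z forward; pixel columns grow to the right and rows downward; lengths in m; the calibration is good to about 2 mm. A picture is of the moment at which its call begins: read the wrist's pose just before it. calibration takes no time and is no camera call.
- job.job_done(): hands the job in, once; it reports no verdict.
The state is a dict: "t": time; "qpos": joint angles; "qd": joint speeds; "joint_efforts": joint torques, N m; "tcp_pos": TCP position; "eef_rot": TCP orientation; "force": force on the tool from outside, world axes, zero at the start; "ft_torque": the same for the moment, N m; "opening": finger opening in m.
Only numpy, scipy, OpenCV 4.12 (cv2) and the standard library are available. Lean on these libraries where they do the work, as an engineer would, in place of code of your own. Each camera call takes 0.05 s, during which the arm holds its last target.

## Task

The washed heat sink and its clamp bar are to be set out to dry. Take the heat sink off the sloped drip rack and balance it, fins up and close to level, on the very top of the domed rest, and lean the clamp bar lengthways on the lean stand, its lower end on the base plate against the low stop and its upper part resting on the top of the low wall. Let go of both and leave the two bottles and the blue carton where they are.

Things in the scene. Friction and masses are not known exactly. Their poses are not given: they have to be found in the camera images.
- sink_center (a point): centre of the loose aluminium heat sink (0.13 kg), 64 long (x) by 48 wide (y) by 32 high (z): 8 thick flat base, seven fins along x, outer fins flush with the base's sides (grip across y). Underside 16 below this point; z points out of the fins. Starts on the rack's slope, fins up and running down the slope. On the dome, each mm off-centre tilts it about 1.2 degrees
- rack_lip (a point): fixed white drip rack: a panel 130 wide, 112 long, rising at 30 degrees towards +x, with a 10 high lip along its low end, where the heat sink rests. This point: middle of the inside corner of panel and lip, 18 above the table. Axes: x horizontal to the high side, y along the lip, z up
- dome_top (a point): topmost point of the fixed domed rest: a smooth grey half-ball of radius 60 on a round steel plate of radius 64; this point is 72 above the table. Rack and domed rest may stand on either side, left or right
- bar_center (a point): centre of the clamp bar (loose, bare aluminium, about 0.11 kg): a flat bar 200 long (x) by 20 wide (y) by 10 thick (z), starting flat on the table. Both ends are alike, either may be the lower one
- bar_end_a (a point): middle of the bar's end face at its own -x (100 from the centre)
- bar_end_b (a point): middle of the bar's end face at its own +x (100 from the centre)
- stop_foot (a point): fixed white lean stand: plate 134 (x) by 90 (y) by 8 thick; at one end a stop 10 thick, 14 above the plate, at the other a wall 10 thick, 76 above the plate. This point: on the plate, at the foot of the stop's inner face, mid-width; the wall's inner face is 110 further along x. y runs along stop and wall, z up. The bar, foot at the stop, lies at about 36 degrees and overhangs the wall
- amber_bottle: brown glass bottle, 64 diameter, 140 high, bystander; origin at its underside
- white_bottle: white plastic bottle, 50 diameter, 120 high, bystander; origin at its underside
- carton: flat blue box 70 by 110 by 30 high, bystander; origin at its underside
Things that resemble listed ones, but are neither listed nor needed, are in the scene too. Leave any pink look-alike of the part that bears stop_foot alone. Leave any black look-alike of the part that bears bar_center alone.

How it is judged:
By the outcome, as a careful person would: the job done as asked, in the order asked, and still so for the second after the job is handed in, with the robot touching nothing.
It also fails if it takes over 67 s, if anything falls off the work surface, if the arm or the gripper's body presses on something with over 40 N, if the wrist force passes 120 N, or if a joint passes its speed limit or range.

## Working session

There is one attempt and no reset: what is moved stays moved. The work goes in short steps, Python scripts to look and compute and a tool call to move; the robot and the scene stay as the last step left them, time stands still between calls to the robot, and variables do not carry over. Pictures are saved under pics/ and viewed, and the job is handed in when it is done.

Besides the shell and the picture viewer there is one more tool, called after "Request:" as name(argument=value, ...) on one line, values as JSON. play_rows: Moves the arm, as the interface text tells. Its arguments: {"type":"object","properties":{"series":{"type":"array","items":{"type":"number"}}},"required":["series"]}

```bash
ls; mkdir -p pics; cat > snap.py <<'E'
import cv2,sys,json
from cell import status,imaging
def snap(name,fn):
    im=imaging.grab_frame(name); cv2.imwrite('pics/'+fn,cv2.cvtColor(im,cv2.COLOR_RGB2BGR)); return im
E
python3 - <<'E'
from snap import *
import numpy as np
s=status.read_state(); print(s)
for n in ["scene","top"]:
    snap(n,n+'0.png')
for n in ["scene","top","wrist"]:
    print(n,imaging.calibration(n))
E
```

```text
pics
{'t': 0.0, 'qpos': array([ 1.22131125,  0.60015801, -0.00254226,  1.60011412,  0.00180114,
        0.94291126, -0.0797988 ]), 'qd': array([ 0.00057659,  0.00277193,  0.000532  ,  0.00161732, -0.00144503,
        0.00038342,  0.00026284]), 'joint_efforts': array([-4.26402175e-05, -7.76454163e+01,  1.56515602e+00, -2.58002454e+01,
        1.22865892e-02,  9.16953926e-03, -1.86822973e-05]), 'tcp_pos': array([ 0.19518272, -0.69774634,  0.23039885]), 'eef_rot': array([-7.73585158e-04,  9.90708587e-01,  1.35999499e-01, -1.80228000e-04]), 'force': array([ 0.35019736, -0.49278901, -0.339936  ]), 'ft_torque': array([-0.02163632, -0.07168725,  0.00872044]), 'opening': 0.08567896491711814}
scene {'fx': 611.6642725021575, 'fy': 611.6642725021575, 'cx': 323.6280454879094, 'cy': 240.19456470640603, 'distortion': array([-0.06389443,  0.        ,  0.        ,  0.        ,  0.        ]), 'R': array([[-0.32753847,  0.94482201,  0.00547043],
       [ 0.75535934,  0.26532732, -0.59919419],
       [-0.56758332, -0.192127  , -0.80058503]]), 't': array([ 0.17250691, -0.37722078,  1.89859508])}
top {'f
[... 231 characters left out ...]
8 ],
       [-0.99575897, -0.00816586, -0.09163729],
       [ 0.0914999 ,  0.01585421, -0.99567887]]), 't': array([0.02288426, 0.57189131, 0.97314717])}
wrist {'fx': 407.9854292616509, 'fy': 407.9854292616509, 'cx': 322.01768858782566, 'cy': 236.41389552433753, 'distortion': array([-0.07921847,  0.        ,  0.        ,  0.        ,  0.        ]), 'mount': array([[-9.64007315e-04, -9.48969304e-01, -3.15366979e-01,
         8.05721408e-02],
       [ 9.99999043e-01, -6.01817127e-04, -1.24585147e-03,
        -1.36937503e-04],
       [ 9.92481550e-04, -3.15367878e-01,  9.48968976e-01,
        -1.43503318e-01],
       [ 0.00000000e+00,  0.00000000e+00,  0.00000000e+00,
         1.00000000e+00]])}
```

View pics/scene0.png

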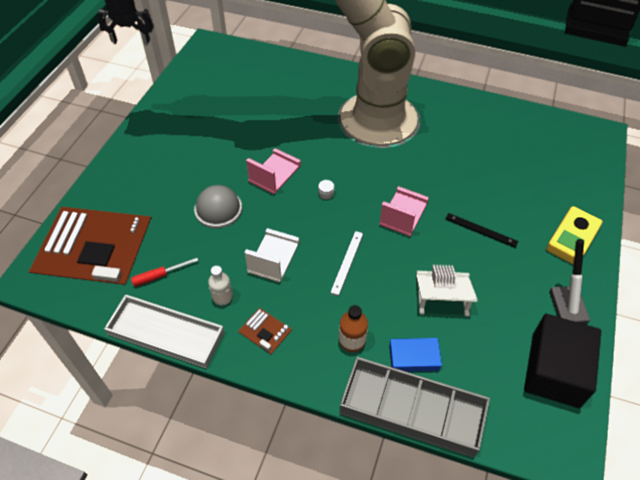

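View pics/top0.png

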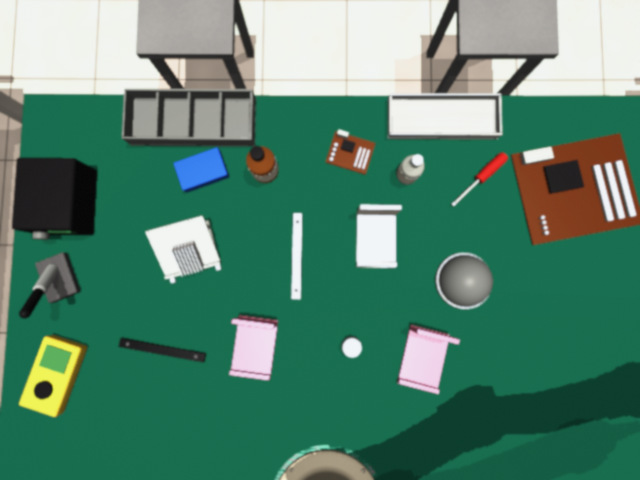

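```bash
python3 - <<'E'
import cv2,numpy as np
t=cv2.imread('pics/top0.png'); s=cv2.imread('pics/scene0.png')
a=cv2.resize(t[205:310,130:330],(800,420),interpolation=cv2.INTER_CUBIC)
b=cv2.resize(t[190:310,340:500],(800,600),interpolation=cv2.INTER_CUBIC)
cv2.imwrite('pics/c1.png',a);cv2.imwrite('pics/c2.png',b)
cv2.imwrite('pics/c3.png',cv2.resize(s[220:320,230:490],(780,300),interpolation=cv2.INTER_CUBIC))
E
```

```text
(no output)
```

View pics/c1.png

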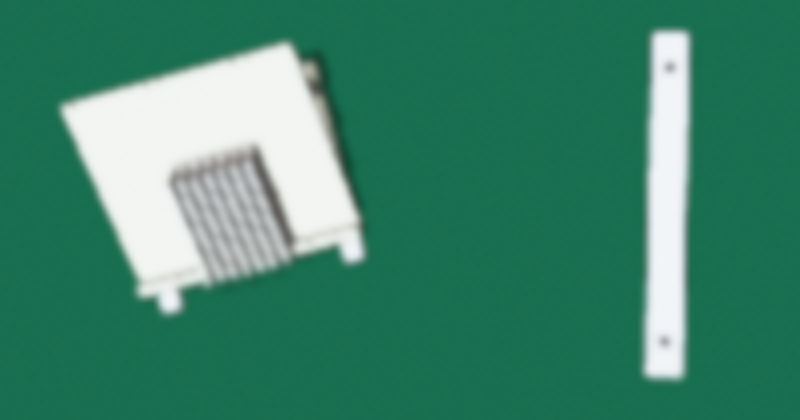

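View pics/c2.png

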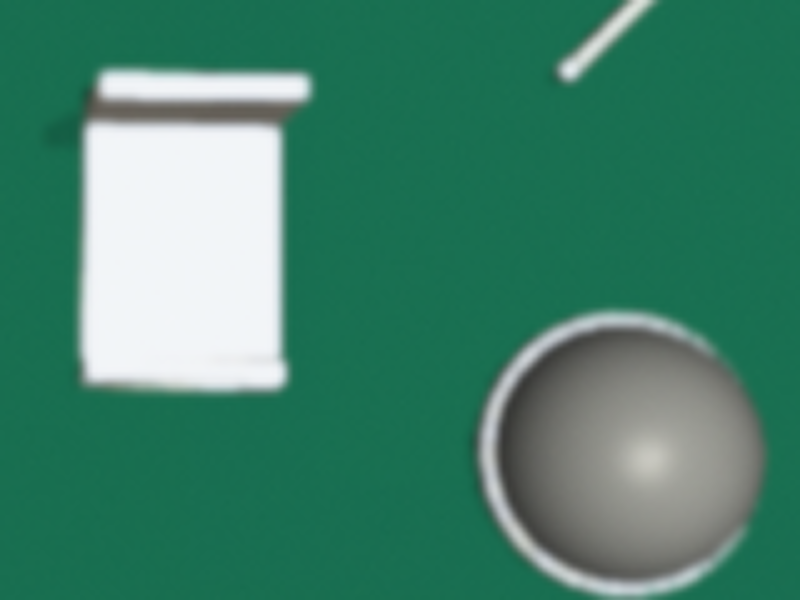

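View pics/c3.png

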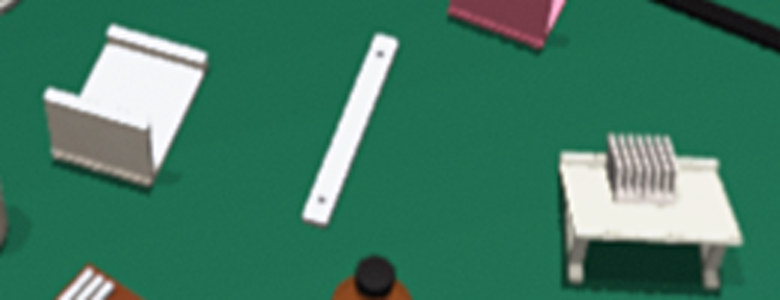

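```bash
cat > geo.py <<'E'
import numpy as np,cv2
from cell import imaging,status
from scipy.spatial.transform import Rotation as Ro
def rotq(q): return Ro.from_quat([q[1],q[2],q[3],q[0]]).as_matrix()
def cam(name,pose=None):
    c=imaging.calibration(name)
    if name=='wrist':
        p,q=pose; M=np.eye(4);M[:3,:3]=rotq(q);M[:3,3]=p
        T=M@c['mount']; R=T[:3,:3].T; t=-R@T[:3,3]
    else: R,t=c['R'],c['t']
    K=np.array([[c['fx'],0,c['cx']],[0,c['fy'],c['cy']],[0,0,1]])
    return K,c['distortion'],R,t
def rays(C,px):
    K,d,R,t=C
    u=cv2.undistortPoints(np.array(px,float).reshape(-1,1,2),K,d).reshape(-1,2)
    D=np.c_[u,np.ones(len(u))]@R
    return -R.T@t, D/np.linalg.norm(D,axis=1)[:,None]
def onz(C,px,z):
    o,D=rays(C,px); return o+D*((z-o[2])/D[:,2])[:,None]
def proj(C,X):
    K,d,R,t=C
    return cv2.projectPoints(np.array(X,float).reshape(-1,1,3),cv2.Rodrigues(R)[0],t,K,d)[0].reshape(-1,2)
E
cat > m1.py <<'E'
from geo import *
np.set_printoptions(precision=4,suppress=True)
C=cam('top'); S=cam('scene')
t=cv2.imread('pics/top0.png')
w=((t.min(axis=2)>140)).astype(np.uint8)
# bar
m=np.zeros_like(w);m[205:310,280:315]=w[205:310,280:315]
cs=max(cv2.findContours(m,0,1)[0],key=cv2.contourArea)
r=cv2.minAreaRect(cs);b=onz(C,cv2.boxPoints(r),.010)
print('bar',b.mean(0),np.linalg.norm(b-np.roll(b,1,0),axis=1));print(b)
# bar scene check
# dome: plate ellipse / ball outline
c=lambda p,s,o:np.array(p,float)/s+np.array(o)
pl=onz(C,c([(480,450),(620,310),(625,597),(540,578),(505,370)],5,(340,190)),.012)
A=np.c_[2*pl[:,:2],np.ones(len(pl))];x=np.linalg.lstsq(A,(pl[:,:2]**2).sum(1),rcond=None)[0]
print('dome plate',x[:2],np.sqrt(x[2]+x[0]**2+x[1]**2))
print('rack top',onz(C,c([(62,105),(290,42)],4,(130,205)),.074))
print('fintop',onz(C,c([(212,283),(293,262),(255,148),(172,178)],4,(130,205)),.045))
print('stand wall top far/near, ',onz(C,c([(98,70),(312,74),(310,101),(97,100)],5,(340,190)),.084))
print('stand stop top near edge',onz(C,c([(83,386),(286,390),(287,360)],5,(340,190)),.022))
print('plate at wall',onz(C,c([(86,124),(281,124)],5,(340,190)),.008))
print('scene: stand wall top',onz(S,c([(45,92),(150,127)],3,(230,220)),.084), 'stop',onz(S,c([(108,28),(207,55),(205,66)],3,(230,220)),.022))
print('scene bar',onz(S,c([(377,35),(398,40),(325,222),(304,217)],3,(230,220)),.010))
print('scene rack top',onz(S,c([(741,240),(580,240)],3,(230,220)),.074))
E
python3 m1.py
```

```text
bar [0.5551 0.0742 0.01  ] [0.0218 0.201  0.0222 0.2009]
[[0.4548 0.0858 0.01  ]
 [0.6558 0.0846 0.01  ]
 [0.6555 0.0624 0.01  ]
 [0.4545 0.064  0.01  ]]
dome plate [ 0.4996 -0.3135] 0.06617704749440602
rack top [[0.6012 0.4031 0.074 ]
 [0.6372 0.2786 0.074 ]]
fintop [[0.5049 0.3261 0.045 ]
 [0.5171 0.2809 0.045 ]
 [0.5813 0.3046 0.045 ]
 [0.5639 0.3509 0.045 ]]
stand wall top far/near,  [[ 0.6634 -0.0668  0.084 ]
 [ 0.6622 -0.1597  0.084 ]
 [ 0.6503 -0.1587  0.084 ]
 [ 0.6502 -0.0664  0.084 ]]
stand stop top near edge [[ 0.5286 -0.0652  0.022 ]
 [ 0.5276 -0.1579  0.022 ]
 [ 0.5414 -0.1585  0.022 ]]
plate at wall [[ 0.6525 -0.0676  0.008 ]
 [ 0.6531 -0.1589  0.008 ]]
scene: stand wall top [[ 0.6556 -0.1587  0.084 ]
 [ 0.6595 -0.0654  0.084 ]] stop [[ 0.5345 -0.1579  0.022 ]
 [ 0.5335 -0.0656  0.022 ]
 [ 0.5452 -0.063   0.022 ]]
scene bar [[0.4547 0.0648 0.01  ]
 [0.4538 0.0839 0.01  ]
 [0.6537 0.0822 0.01  ]
 [0.6548 0.0644 0.01  ]]
scene rack top [[0.6009 0.4041 0.074 ]
 [0.6422 0.2852 0.074 ]]
```

Request:
play_rows(series=[3.2,-2.4,0,0,0,0,-1,3.2,-2.4,0,0,0,0,-1,3.2,-2.4,0,0,0,0,-1,3.2,-2.4,0,0,0,0,-1,3.2,-2.4,0,0,0,0,-1,3.2,-2.4,0,0,0,0,-1,3.2,-2.4,0,0,0,0,-1,3.2,-2.4,0,0,0,0,-1])

```text
t: 0.77
tcp_pos: [0.3871, -0.4424, 0.2252]
eef_rot: [-0.001, 0.992, 0.127, -0.004]
force: [1.4, -0.8, 0.2]
opening: 0.0853
```

```bash
cat > go.py <<'E'
# usage: go.py x y z yaw_deg tilt_deg  -> needed shift(cm, tool axes) and turn (rad, tool axes)
import sys
from geo import *
np.set_printoptions(precision=3,suppress=True)
def Rt(yaw,tilt):
    a,b=np.radians([yaw,tilt]);h=np.array([np.cos(a),np.sin(a),0]);u=np.array([0,0,1.])
    x=np.cos(b)*h+np.sin(b)*u; z=np.sin(b)*h-np.cos(b)*u
    return np.c_[x,np.cross(z,x),z]
s=status.read_state();R=rotq(s['eef_rot']);p=s['tcp_pos']
if len(sys.argv)>3:
    v=[float(a) for a in sys.argv[1:6]]
    print('shift cm',R.T@(np.array(v[:3])-p)*100,'turn',Ro.from_matrix(R.T@Rt(v[3],v[4])).as_rotvec())
x=R[:,0];z=R[:,2]
print('t',round(s['t'],2),'p',p,'yaw',np.degrees(np.arctan2(x[1],x[0])).round(2),'tilt',np.degrees(np.arctan2(x[2],np.hypot(*x[:2]))).round(2),'roll',np.degrees(np.arcsin(R[2,1])).round(2),'F',s['force'],'open',round(s['opening'],4),'q',s['qpos'])
E
python3 go.py .49 -.32 .25 16 0
```

```text
shift cm [13.018 -9.267 -2.546] turn [-0.003  0.007 -0.025]
t 0.77 p [ 0.387 -0.442  0.225] yaw 14.58 tilt -0.43 roll -0.19 F [ 1.414 -0.783  0.166] open 0.0853 q [ 0.761  0.444 -0.011  1.922  0.013  0.782 -0.575]
```

Request:
play_rows(series=[3.2,-2.3,-0.7,0,0,-0.012,-1,3.2,-2.3,-0.7,0,0,-0.012,-1,3.2,-2.3,-0.7,0,0,0,-1,3.2,-2.3,-0.7,0,0,0,-1,0,0,0,0,0,0,-1,0,0,0,0,0,0,-1])

```text
t: 1.27
tcp_pos: [0.4951, -0.3028, 0.252]
eef_rot: [-0.004, 0.989, 0.146, -0.004]
force: [-0.7, -0.9, -0.4]
opening: 0.0855
```

```bash
python3 go.py .49 -.32 .25 16 0; cat > wsnap.py <<'E'
import sys,pickle
from snap import *
def wsnap(fn):
    s=status.read_state(); snap('wrist',fn+'.png'); pickle.dump((s['tcp_pos'],s['eef_rot']),open('pics/'+fn+'.pkl','wb'))
if __name__=='__main__': wsnap(sys.argv[1])
E
python3 wsnap.py w1
```

```text
shift cm [-0.983  1.506  0.188] turn [-0.009  0.006  0.014]
t 1.27 p [ 0.495 -0.303  0.252] yaw 16.82 tilt -0.35 roll -0.52 F [-0.684 -0.915 -0.414] open 0.0855 q [ 0.482  0.407 -0.041  1.906  0.018  0.84  -0.845]
```

View pics/w1.png

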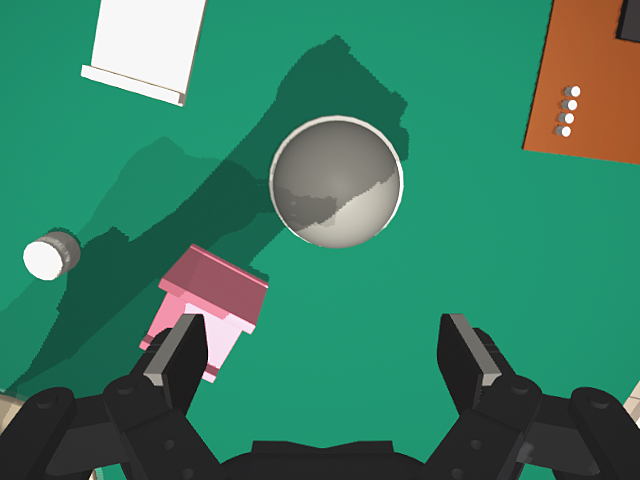

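```bash
cat > dome.py <<'E'
from geo import *
import pickle,sys
np.set_printoptions(precision=4,suppress=True)
fn='w1'
im=cv2.imread(f'pics/{fn}.png');C=cam('wrist',pickle.load(open(f'pics/{fn}.pkl','rb')))
hsv=cv2.cvtColor(im,cv2.COLOR_BGR2HSV)
m=(hsv[...,1]<90).astype(np.uint8);m[:105]=0;m[260:]=0;m[:,:262]=0;m[:,412:]=0
c=max(cv2.findContours(m,0,cv2.CHAIN_APPROX_NONE)[0],key=cv2.contourArea)
print('outline ellipse',cv2.fitEllipse(c))
p=onz(C,c[:,0,:],.012)
A=np.c_[2*p[:,:2],np.ones(len(p))];x=np.linalg.lstsq(A,(p[:,:2]**2).sum(1),rcond=None)[0]
r=np.hypot(*(p[:,:2]-x[:2]).T);print('plate c',x[:2],'r',r.mean(),r.std(),r.min(),r.max())
E
python3 dome.py
```

```text
outline ellipse ((335.66632080078125, 181.1790313720703), (132.33148193359375, 134.18394470214844), 87.69963836669922)
plate c [ 0.5018 -0.3113] r 0.06384606481769546 0.00033561289252544493 0.06293888175045512 0.06482492530897828
```

```bash
python3 go.py .57 -.10 .27 16 0;python3 go.py .54 .31 .27 16 0
```

```text
shift cm [ 12.969 -17.208  -1.698] turn [-0.01   0.005  0.015]
t 1.32 p [ 0.496 -0.302  0.252] yaw 16.86 tilt -0.28 roll -0.55 F [1.029 1.017 0.619] open 0.0857 q [ 0.482  0.407 -0.043  1.906  0.017  0.839 -0.845]
shift cm [ 21.989 -57.315  -1.356] turn [-0.01   0.005  0.015]
t 1.32 p [ 0.496 -0.302  0.252] yaw 16.86 tilt -0.28 roll -0.55 F [1.029 1.017 0.619] open 0.0857 q [ 0.482  0.407 -0.043  1.906  0.017  0.839 -0.845]
```

Request:
play_rows(series=[2.3,-3.1,-0.3,-0.01,0.005,0.01,-1,2.3,-3.1,-0.3,0,0,0,-1,2.3,-3.1,-0.3,0,0,0,-1,2.3,-3.1,-0.3,0,0,0,-1,2.3,-3.1,-0.3,0,0,0,-1,1.0,-1.5,-0.3,0,0,0,-1,0,0,0,0,0,0,-1,0,0,0,0,0,0,-1])

```text
t: 1.98
tcp_pos: [0.5663, -0.1093, 0.267]
eef_rot: [0.001, 0.991, 0.131, -0.003]
force: [0.7, -0.2, -0.2]
opening: 0.0852
```

```bash
python3 wsnap.py w2; python3 go.py .54 .31 .25 16 0
```

```text
shift cm [  8.366 -41.213   1.57 ] turn [ 0.002  0.006 -0.017]
t 2.03 p [ 0.566 -0.11   0.267] yaw 15.03 tilt -0.34 roll 0.11 F [ 0.88  -0.16  -0.306] open 0.0853 q [ 0.136  0.384 -0.063  1.901  0.036  0.863 -1.254]
```

View pics/w2.png

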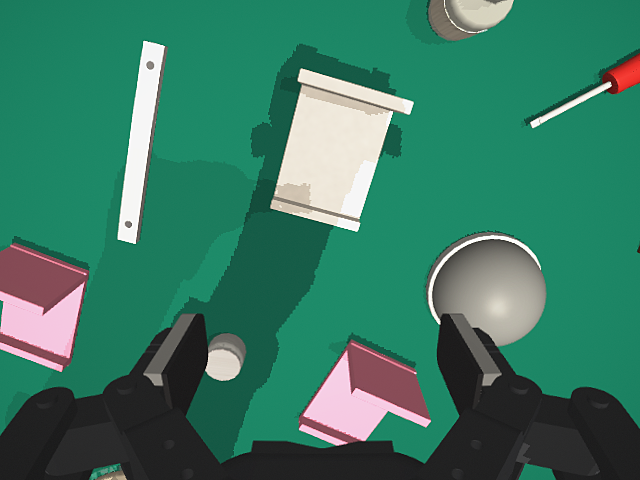

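Request:
play_rows(series=[0.8,-3.8,0.1,0,0,-0.005,-1,0.8,-3.8,0.1,0,0,-0.005,-1,0.8,-3.8,0.1,0,0,-0.005,-1,0.8,-3.8,0.1,0,0,0,-1,0.8,-3.8,0.1,0,0,0,-1,0.8,-3.8,0.1,0,0,0,-1,0.8,-3.8,0.1,0,0,0,-1,0.8,-3.8,0.1,0,0,0,-1])

```text
t: 2.7
tcp_pos: [0.5512, 0.1779, 0.2538]
eef_rot: [0.007, 0.993, 0.115, -0.005]
force: [0.4, 0.2, 0.6]
opening: 0.0856
```

```bash
python3 go.py .54 .30 .25 16 0
```

```text
shift cm [  1.699 -12.145   0.192] turn [ 0.013  0.011 -0.049]
t 2.7 p [0.551 0.178 0.254] yaw 13.16 tilt -0.63 roll 0.78 F [0.371 0.187 0.577] open 0.0856 q [-0.343  0.406 -0.102  1.903  0.068  0.85  -1.824]
```

Request:
play_rows(series=[0,-3.8,0,0.01,0.01,-0.03,-1,0,-3.8,0,0,0,-0.02,-1,0,-3,0,0,0,-0.02,-1,0,-1,0,0,0,0,-1,0,0,0,0,0,0,-1,0,0,0,0,0,0,-1])

```text
t: 3.2
tcp_pos: [0.5236, 0.2899, 0.2503]
eef_rot: [0.003, 0.989, 0.147, -0.001]
force: [-0.9, -1.6, -0.2]
opening: 0.0854
```

```bash
python3 wsnap.py w3; python3 go.py .54 .30 .25 16 0
```

```text
shift cm [ 1.859 -0.569  0.019] turn [0.005 0.003 0.014]
t 3.25 p [0.524 0.289 0.25 ] yaw 16.8 tilt -0.18 roll 0.29 F [-0.296 -0.247  0.211] open 0.0854 q [-0.506  0.431 -0.134  1.869  0.079  0.851 -1.959]
```

View pics/w3.png

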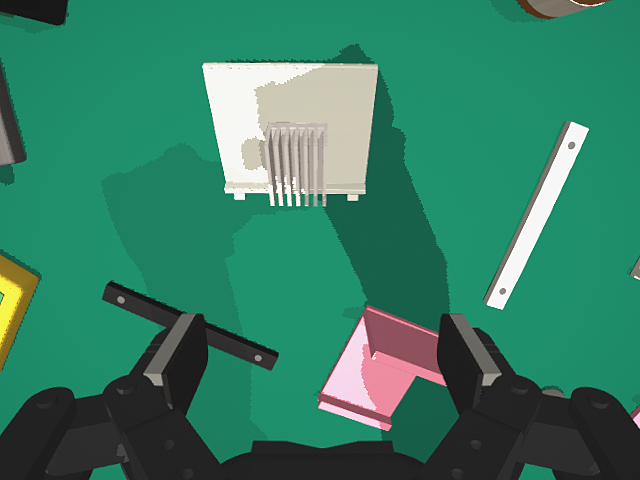

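```bash
python3 - <<'E'
import cv2
im=cv2.imread('pics/w3.png');cv2.imwrite('pics/c4.png',cv2.resize(im[50:215,190:390],(800,660))[:600] if 0 else cv2.resize(im[55:210,195:390],None,fx=3.8,fy=3.8,interpolation=cv2.INTER_CUBIC))
im=cv2.imread('pics/w2.png');cv2.imwrite('pics/c5.png',cv2.resize(im[55:245,250:430],None,fx=3.1,fy=3.1,interpolation=cv2.INTER_CUBIC))
E
```

```text
(no output)
```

View pics/c4.png

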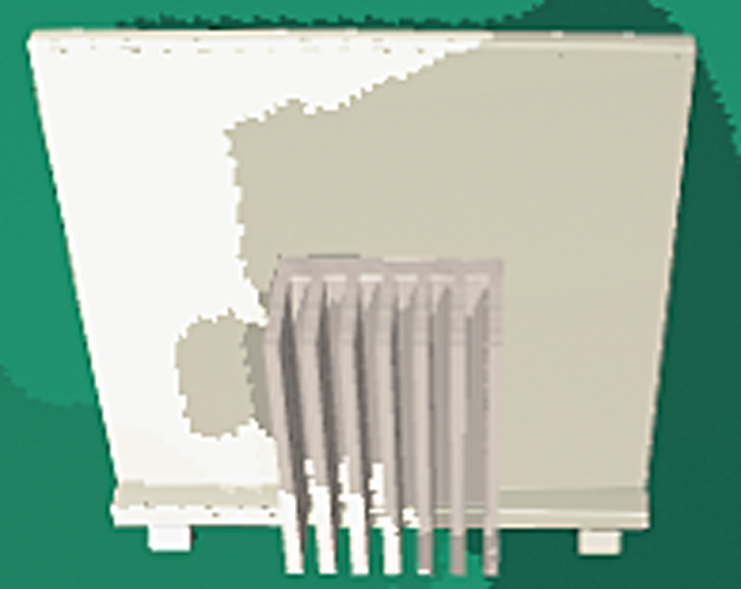

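View pics/c5.png

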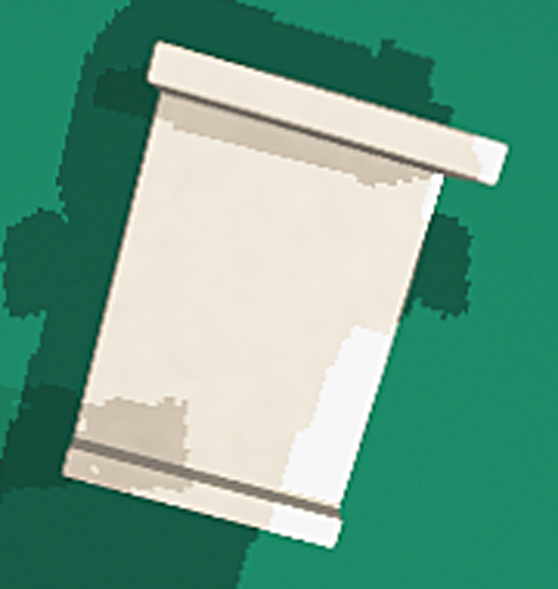

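```bash
cat > rack.py <<'E'
from geo import *
import pickle
np.set_printoptions(precision=4,suppress=True)
C=cam('wrist',pickle.load(open('pics/w3.pkl','rb')))
c=lambda p:np.array(p,float)/3.8+np.array([195,55])-0.4
def L(n,p,z):
    q=onz(C,c(p),z); d=q[1]-q[0]; print(n,q[0],q[1],'w',np.linalg.norm(d),'yaw',np.degrees(np.arctan2(d[0],-d[1])),'mid',q.mean(0)); return q.mean(0)
a=L('high edge',[(32,44),(693,44)],.074)
b=L('corner',[(118,487),(650,487)],.018)
print('horiz len',np.linalg.norm((a-b)[:2]),'expect .097', 'dir',np.degrees(np.arctan2((a-b)[1],(a-b)[0])))
f=L('fin low top',[(286,573),(499,573)],.0457)
g=L('fin high top',[(266,343),(501,343)],.0777)
h=L('base high top edge',[(280,260),(502,262)],.018+.032+.008*.866)
print('fin len',np.linalg.norm((f-g)[:2]),'expect .0554','dir',np.degrees(np.arctan2((g-f)[1],(g-f)[0])))
m=(f+g)/2; print('fin mid',m)
E
python3 rack.py
```

```text
high edge [0.6001 0.4044 0.074 ] [0.6365 0.2815 0.074 ] w 0.12819112683423822 yaw 16.524166890466855 mid [0.6183 0.343  0.074 ]
corner [0.5053 0.3779 0.018 ] [0.5428 0.2527 0.018 ] w 0.13071865167099608 yaw 16.687912838393824 mid [0.524  0.3153 0.018 ]
horiz len 0.0982301199195477 expect .097 dir 16.360144880867303
fin low top [0.5038 0.3313 0.0457] [0.5179 0.2842 0.0457] w 0.049214074361981074 yaw 16.712814386383698 mid [0.5108 0.3078 0.0457]
fin high top [0.5576 0.3457 0.0777] [0.5711 0.3004 0.0777] w 0.0471820825911085 yaw 16.65429412454729 mid [0.5644 0.3231 0.0777]
base high top edge [0.5724 0.3492 0.0569] [0.5854 0.3043 0.0569] w 0.04681024262801489 yaw 16.142972137623556 mid [0.5789 0.3268 0.0569]
fin len 0.05567733804337233 expect .0554 dir 15.934893617708127
fin mid [0.5376 0.3154 0.0617]
```

```bash
python3 go.py .488 .3007 .172 16.5 30
```

```text
shift cm [-3.074 -2.178  7.826] turn [0.004 0.527 0.006]
t 3.25 p [0.524 0.289 0.25 ] yaw 16.8 tilt -0.18 roll 0.29 F [-0.296 -0.247  0.211] open 0.0854 q [-0.506  0.431 -0.134  1.869  0.079  0.851 -1.959]
```

Request:
play_rows(series=[-0.6,-0.4,1.2,0,0.11,0,-1,-0.6,-0.4,1.2,0,0.11,0,-1,-0.9,-0.4,1,0,0.11,0,-1,-1.2,-0.4,1,0,0.11,0,-1,-1.3,-0.4,0.8,0,0.11,0,-1,0,0,0,0,0,0,-1])

```text
t: 3.75
tcp_pos: [0.5082, 0.2833, 0.212]
eef_rot: [-0.015, 0.966, 0.131, 0.22]
force: [-0.5, 0.4, -1.0]
opening: 0.0857
```

```bash
python3 go.py .5165 .3092 .0998 16.5 30; python3 go.py .5520 .3197 .0357 16.5 30
```

```text
shift cm [-3.467 -2.597 10.705] turn [ 0.037  0.079 -0.009]
t 3.75 p [0.508 0.283 0.212] yaw 15.83 tilt 25.46 roll 1.62 F [-0.475  0.409 -0.95 ] open 0.0857 q [-0.992  0.372  0.351  2.279  0.598  0.137 -2.568]
shift cm [-2.88  -2.87  18.079] turn [ 0.037  0.079 -0.009]
t 3.75 p [0.508 0.283 0.212] yaw 15.83 tilt 25.46 roll 1.62 F [-0.475  0.409 -0.95 ] open 0.0857 q [-0.992  0.372  0.351  2.279  0.598  0.137 -2.568]
```

Request:
play_rows(series=[0.5,-0.5,1.5,0,-0.09,0,-1,0.5,-0.5,1.5,0,-0.09,0,-1,0.3,-0.5,1.5,0,-0.09,0,-1,0,0,0,0,0,0,-1])

```text
t: 4.08
tcp_pos: [0.5287, 0.297, 0.1807]
eef_rot: [0.003, 0.986, 0.132, 0.106]
force: [1.8, -0.1, -0.2]
opening: 0.0857
```

```bash
python3 go.py .5337 .3143 .1161 16.5 10; 
```

```text
shift cm [-0.411 -1.763  6.458] turn [ 0.038 -0.034 -0.018]
t 4.08 p [0.529 0.297 0.181] yaw 15.5 tilt 11.97 roll 1.95 F [ 1.834 -0.057 -0.189] open 0.0857 q [-0.595  0.463 -0.099  2.067  0.364  0.461 -2.298]
```

Request:
play_rows(series=[-0.1,-0.6,2.1,0.02,-0.03,-0.01,-1,-0.1,-0.6,2.1,0.01,0,0,-1,-0.1,-0.6,1.6,0.01,0,0,-1,0,0,0,0,0,0,-1,0,0,0,0,0,0,-1])

```text
t: 4.5
tcp_pos: [0.5428, 0.3031, 0.1239]
eef_rot: [-0.017, 0.988, 0.127, 0.087]
force: [0.7, -0.4, 0.0]
opening: 0.0857
```

```bash
python3 go.py .5471 .3182 .0374 16.5 10;python3 wsnap.py w4 
```

```text
shift cm [-0.737 -1.243  8.668] turn [-0.007 -0.002 -0.032]
t 4.5 p [0.543 0.303 0.124] yaw 14.61 tilt 10.1 roll -0.7 F [ 0.662 -0.432  0.002] open 0.0857 q [-0.541  0.565 -0.125  2.06   0.341  0.371 -2.265]
```

View pics/w4.png

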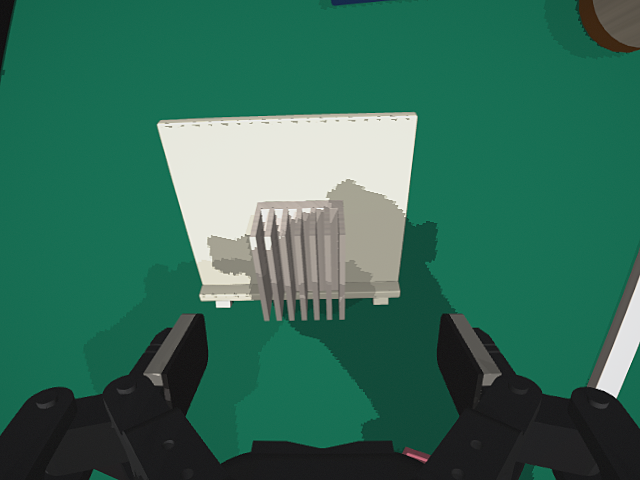

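Request:
play_rows(series=[-0.1,-1.0,0.8,0,-0.05,-0.02,-1,-0.2,-0.4,0.8,0,-0.03,-0.01,-1,0,0,0,0,0,0,-1,0,0,0,0,0,0,-1])

```text
t: 4.88
tcp_pos: [0.5407, 0.3131, 0.113]
eef_rot: [-0.011, 0.989, 0.141, 0.048]
force: [0.1, 0.4, 0.7]
opening: 0.0856
```

```bash
python3 go.py .5462 .3180 .0379 16.5 5
```

```text
shift cm [-0.073 -0.257  7.543] turn [-0.008 -0.011 -0.006]
t 4.88 p [0.541 0.313 0.113] yaw 16.17 tilt 5.61 roll -0.46 F [0.084 0.419 0.69 ] open 0.0856 q [-0.498  0.604 -0.193  1.998  0.305  0.472 -2.207]
```

Request:
play_rows(series=[-0.03,-0.1,1.5,0,-0.01,0,-1,0,-0.1,1.5,0,0,0,-1,0,-0.1,1.5,0,0,0,-1,0,0,0,0,0,0,-1,0,0,0,0,0,0,-1])

```text
t: 5.3
tcp_pos: [0.5452, 0.3161, 0.0704]
eef_rot: [-0.011, 0.989, 0.139, 0.047]
force: [-0.4, 0.1, -0.0]
opening: 0.0851
```

```bash
python3 go.py .5462 .3180 .0379 16.5 5;python3 wsnap.py w5 
```

```text
shift cm [-0.156 -0.13   3.249] turn [-0.008 -0.008 -0.008]
t 5.3 p [0.545 0.316 0.07 ] yaw 16.03 tilt 5.46 roll -0.48 F [-0.364  0.06  -0.02 ] open 0.0851 q [-0.521  0.67  -0.16   2.007  0.328  0.397 -2.231]
```

View pics/w5.png

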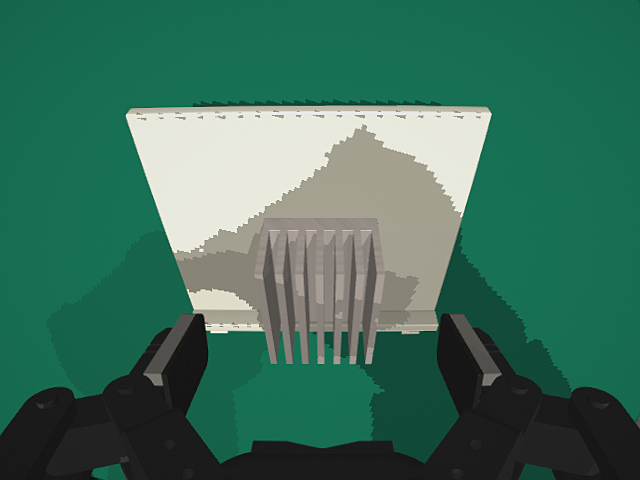

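Request:
play_rows(series=[-0.1,0,1.4,-0.008,-0.008,-0.008,-1,-0.05,0,1.2,0,0,0,-1,0,0,0.6,0,0,0,-1,0,0,0,0,0,0,-1,0,0,0,0,0,0,-1])

```text
t: 5.77
tcp_pos: [0.547, 0.3168, 0.0374]
eef_rot: [-0.006, 0.989, 0.144, 0.044]
force: [0.1, 0.0, -0.0]
opening: 0.0855
```

```bash
python3 go.py .5462 .3180 .0379 16.5 5
```

```text
shift cm [-0.035 -0.133 -0.051] turn [ 0.001 -0.002  0.001]
t 5.77 p [0.547 0.317 0.037] yaw 16.55 tilt 5.11 roll 0.04 F [ 0.128  0.046 -0.01 ] open 0.0855 q [-0.544  0.723 -0.13   2.01   0.35   0.348 -2.246]
```

Position reached with no contact force. Close.

Request:
play_rows(series=[0,0,0,0,0,0,0.2,0,0,0,0,0,0,0.2,0,0,0,0,0,0,1,0,0,0,0,0,0,1,0,0,0,0,0,0,1,0,0,0,0,0,0,1])

```text
t: 6.27
tcp_pos: [0.5471, 0.3168, 0.0385]
eef_rot: [-0.006, 0.989, 0.144, 0.044]
force: [0.1, -0.4, -0.6]
opening: 0.047
```

```bash
python3 go.py; python3 wsnap.py w6
```

```text
t 6.27 p [0.547 0.317 0.038] yaw 16.53 tilt 5.14 roll 0.03 F [ 0.149 -0.364 -0.582] open 0.047 q [-0.543  0.721 -0.131  2.01   0.349  0.349 -2.246]
```

View pics/w6.png

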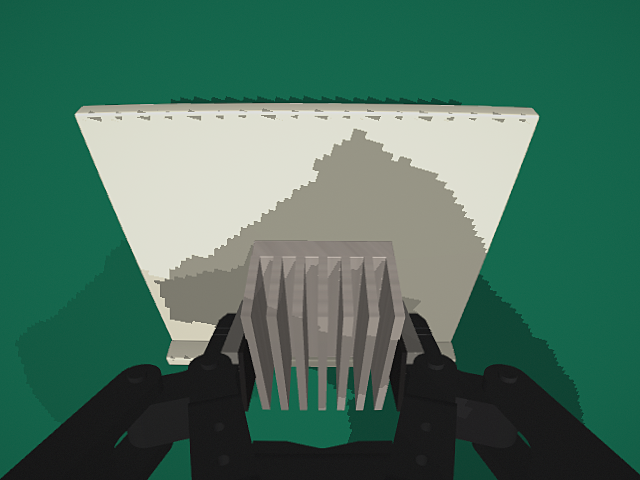

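Request:
play_rows(series=[0,0,-1,0,0,0,1,0,0,-1.5,0,0,0,1,0,0,-2.5,0,0,0,1,0,0,-3,0,0,0,1,0,0,-3,0,0,0,1,0,0,-3,0,0,0,1,0,0,-3,0,0,0,1,0,0,-1,0,0,0,1])

```text
t: 6.98
tcp_pos: [0.5281, 0.3107, 0.2256]
eef_rot: [-0.004, 0.989, 0.144, 0.041]
force: [0.7, 0.4, -1.2]
opening: 0.0471
```

```bash
python3 go.py .55 -0.05 .22 16.5 0; python3 wsnap.py w7
```

```text
shift cm [-8.235 35.192  0.001] turn [ 0.003 -0.082  0.002]
t 6.98 p [0.528 0.311 0.226] yaw 16.61 tilt 4.69 roll 0.19 F [ 0.748  0.36  -1.245] open 0.0471 q [-0.454  0.453 -0.265  1.918  0.228  0.722 -2.136]
```

View pics/w7.png

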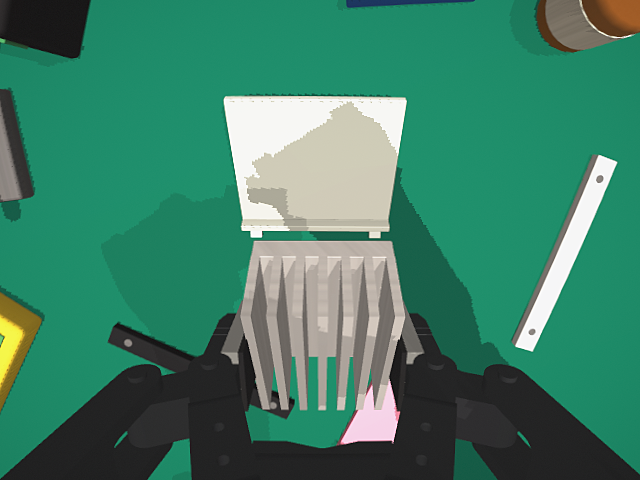

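```bash
python3 - <<'E'
import cv2
im=cv2.imread('pics/w7.png');cv2.imwrite('pics/c6.png',cv2.resize(im[230:420,230:420],(798,798),interpolation=cv2.INTER_CUBIC)[:600]);cv2.imwrite('pics/c7.png',cv2.resize(im[330:420,230:420],(798,378),interpolation=cv2.INTER_CUBIC))
E
```

```text
(no output)
```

View pics/c6.png

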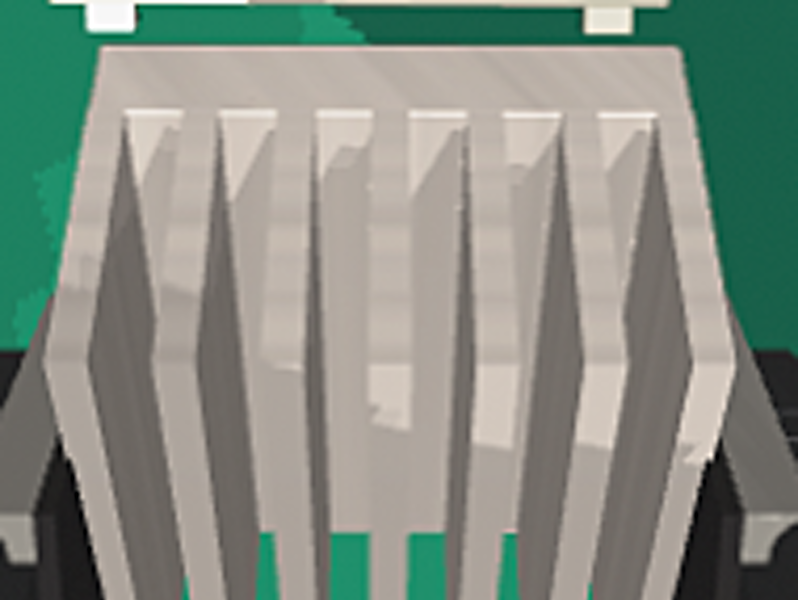

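View pics/c7.png

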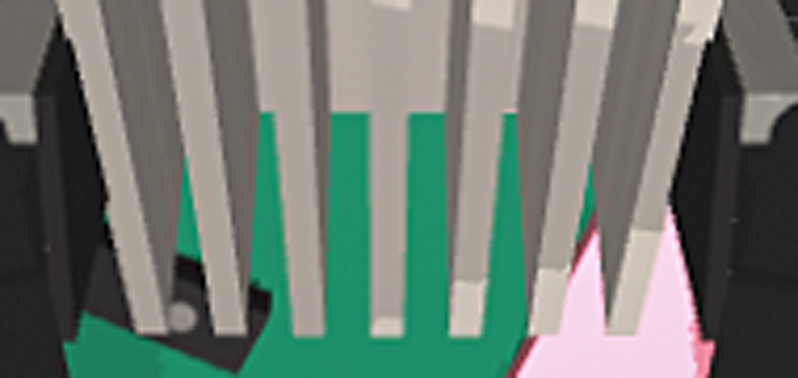

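```bash
cat > pnp.py <<'E'
from geo import *
import pickle
np.set_printoptions(precision=4,suppress=True)
c=imaging.calibration('wrist');K=np.array([[c['fx'],0,c['cx']],[0,c['fy'],c['cy']],[0,0,1]])
obj=np.array([(32,-24,16),(32,24,16),(32,-24,-16),(32,24,-16),(-32,-24,-16),(-32,24,-16),(-32,0,8)],float)/1000
px=np.array([(100,46),(682,46),(45,362),(735,362)],float)/4.2+230
px=np.vstack([px,np.array([(134,334),(635,334),(388,112)])/4.2+np.array([230,330])])-.4
ok,rv,tv=cv2.solvePnP(obj,px,K,c['distortion'])
M=c['mount'];R=M[:3,:3]@cv2.Rodrigues(rv)[0];t=M[:3,:3]@tv[:,0]+M[:3,3]
print('sink in tool',t,'rotvec deg',np.degrees(Ro.from_matrix(R).as_rotvec()))
print('reproj',cv2.projectPoints(obj,rv,tv,K,c['distortion'])[0][:,0]-px)
E
python3 pnp.py
```

```text
sink in tool [-0.001  -0.0004 -0.0105] rotvec deg [ 0.1457 24.914   0.3907]
reproj [[ 0.0682 -0.6604]
 [-0.5997 -0.1414]
 [ 0.0657 -0.0109]
 [ 0.1454  0.461 ]
 [ 0.6554 -0.1554]
 [ 0.0661  0.0726]
 [-0.4266  0.4319]]
```

Request:
play_rows(series=[-0.5,2.5,0,0,-0.04,0,1,-0.6,3.8,0,0,-0.06,0,1,-0.6,3.8,0,0,-0.06,0,1,-0.6,3.8,0,0,-0.06,0,1,-0.6,3.8,0,0,-0.06,0,1,-0.6,3.8,0,0,-0.06,0,1,-0.6,3.8,0,0,-0.06,0,1,-0.6,3.8,0,0,-0.06,0,1])

```text
t: 7.7
tcp_pos: [0.5645, 0.0187, 0.2313]
eef_rot: [0.026, 0.969, 0.152, -0.193]
force: [1.3, 0.1, -2.1]
opening: 0.0469
```

```bash
python3 go.py .4985 -0.3119 .15 16.5 -24.9
```

```text
shift cm [-12.095  29.544  13.542] turn [ 0.001 -0.042  0.023]
t 7.7 p [0.564 0.019 0.231] yaw 17.94 tilt -22.51 roll -0.48 F [ 1.328  0.123 -2.14 ] open 0.0469 q [-0.004  0.588 -0.247  1.706  0.163  1.262 -1.579]
```

```bash
python3 go.py .4985 -0.3119 .20 16.5 -24.9
```

```text
shift cm [-14.009  29.501   8.924] turn [ 0.001 -0.042  0.023]
t 7.7 p [0.564 0.019 0.231] yaw 17.94 tilt -22.51 roll -0.48 F [ 1.328  0.123 -2.14 ] open 0.0469 q [-0.004  0.588 -0.247  1.706  0.163  1.262 -1.579]
```

Request:
play_rows(series=[-1.6,3.3,1.0,0,-0.01,0.005,1,-1.6,3.3,1.0,0,-0.01,0.005,1,-1.6,3.3,1.0,0,-0.01,0.005,1,-1.6,3.3,1.0,0,-0.01,0.005,1,-1.6,3.3,1.0,0,0,0,1,-1.6,3.3,1.0,0,0,0,1,-1.6,3.3,1.0,0,0,0,1,-1,2,0.6,0,0,0,1])

```text
t: 8.37
tcp_pos: [0.4974, -0.28, 0.2009]
eef_rot: [0.03, 0.965, 0.14, -0.22]
force: [0.3, -1.0, -0.3]
opening: 0.0472
```

```bash
python3 go.py .4985 -0.3119 .14 16.5 -24.9
```

```text
shift cm [1.914 3.106 5.83 ] turn [-0.003  0.013  0.001]
t 8.37 p [ 0.497 -0.28   0.201] yaw 16.57 tilt -25.65 roll -0.17 F [ 0.337 -0.983 -0.269] open 0.0472 q [ 0.368  0.611 -0.138  1.764  0.32   1.189 -1.226]
```

Request:
play_rows(series=[0.8,1.2,2.2,0,0.01,0,1,0.7,1.1,2.0,0,0,0,1,0.4,0.8,1.5,0,0,0,1,0,0,0,0,0,0,1,0,0,0,0,0,0,1,0,0,0,0,0,0,1])

```text
t: 8.87
tcp_pos: [0.4926, -0.3214, 0.1355]
eef_rot: [0.029, 0.966, 0.134, -0.218]
force: [0.2, -0.2, -1.2]
opening: 0.0468
```

```bash
python3 go.py .4985 -0.3119 .10 16.5 -24.9; python3 wsnap.py w8; python3 -c "
from snap import *
im=snap('scene','s8.png');import cv2
im=cv2.imread('pics/s8.png');cv2.imwrite('pics/s8c.png',cv2.resize(im[120:260,140:340],(800,560),interpolation=cv2.INTER_CUBIC))"
```

```text
shift cm [ 2.273 -0.74   2.849] turn [-0.007  0.009 -0.01 ]
t 8.87 p [ 0.493 -0.321  0.135] yaw 15.88 tilt -25.42 roll -0.13 F [ 0.215 -0.235 -1.199] open 0.0468 q [ 0.415  0.699 -0.116  1.779  0.358  1.077 -1.218]
```

View pics/w8.png

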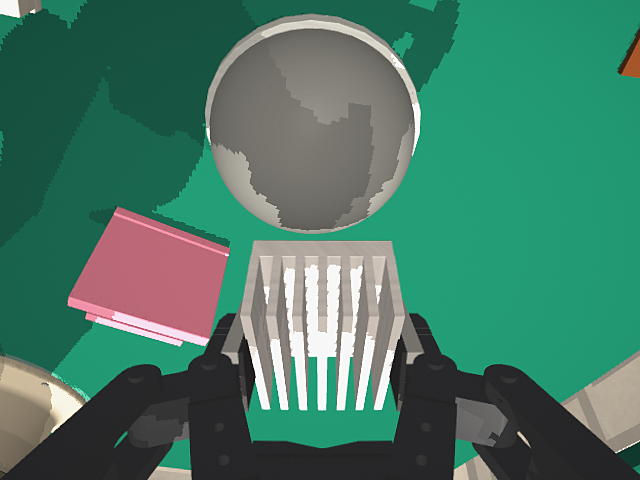

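View pics/s8c.png

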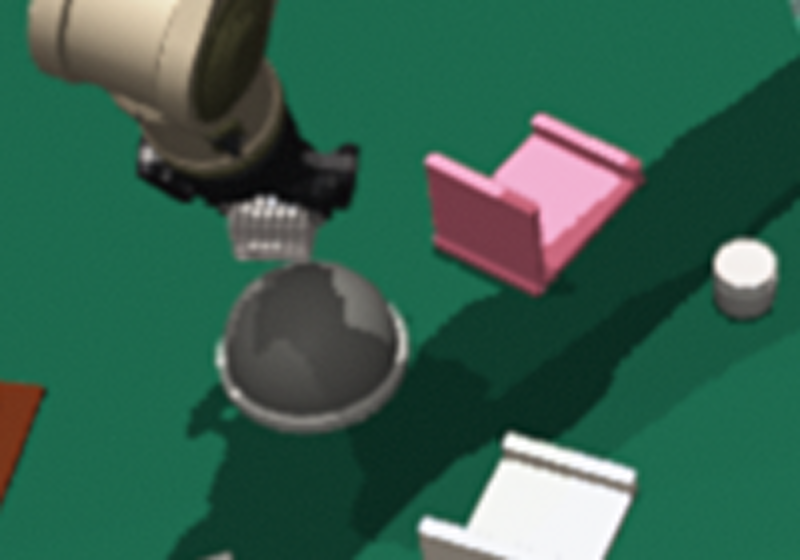

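```bash
cat > dome2.py <<'E'
from geo import *
import pickle
np.set_printoptions(precision=4,suppress=True)
im=cv2.imread('pics/w8.png');P=pickle.load(open('pics/w8.pkl','rb'));C=cam('wrist',P)
hsv=cv2.cvtColor(im,cv2.COLOR_BGR2HSV)
m=(hsv[...,1]<100).astype(np.uint8);m[:8]=0;m[236:]=0;m[:,:190]=0;m[:,435:]=0
c=max(cv2.findContours(m,0,cv2.CHAIN_APPROX_NONE)[0],key=cv2.contourArea)[:,0,:]
c=c[(c[:,1]>8)&(c[:,1]<235)]
p=onz(C,c,.012)
# keep upper part (plate outline, not ball): rows<120
k=c[:,1]<110
def fit(p):
    A=np.c_[2*p[:,:2],np.ones(len(p))];x=np.linalg.lstsq(A,(p[:,:2]**2).sum(1),rcond=None)[0]
    r=np.hypot(*(p[:,:2]-x[:2]).T);print('c',x[:2],'r',r.mean(),r.std(),len(p))
fit(p);fit(p[k])
# ball lower outline: cone fit with radius 60 centre z .012
o,D=rays(C,c[c[:,1]>150])
from scipy.optimize import least_squares
f=lambda v:np.linalg.norm(np.cross(np.r_[v,.012]-o,D),axis=1)-.060
s=least_squares(f,[.50,-.31]);print('ball',s.x,np.abs(s.fun).max())
R=rotq(P[1]);print('sink centre now',P[0]+R@np.array([-.001,-.0004,-.0105]))
E
python3 dome2.py
```

```text
c [ 0.4941 -0.3138] r 0.06939998747372766 0.003991258779516927 616
c [ 0.5052 -0.3111] r 0.06202447352545311 0.00032723804749734193 284
ball [ 0.5008 -0.3122] 0.0006751387549889867
sink centre now [ 0.4959 -0.32    0.1454]
```

```bash
python3 go.py .4982 -0.3130 .10 16.5 -24.9
```

```text
shift cm [ 2.172 -0.629  2.978] turn [-0.006  0.008 -0.009]
t 8.97 p [ 0.493 -0.321  0.136] yaw 15.91 tilt -25.34 roll -0.08 F [-1.047  1.439  0.503] open 0.0469 q [ 0.415  0.698 -0.117  1.779  0.358  1.077 -1.218]
```

Request:
play_rows(series=[0.9,-0.3,1.2,-0.006,0.008,-0.009,1,0.8,-0.2,1.1,0,0,0,1,0.4,-0.1,0.6,0,0,0,1,0,0,0,0,0,0,1,0,0,0,0,0,0,1])

```text
t: 9.38
tcp_pos: [0.5017, -0.3103, 0.1029]
eef_rot: [0.032, 0.967, 0.142, -0.21]
force: [0.1, -0.2, 0.2]
opening: 0.0469
```

```bash
python3 go.py .4982 -0.3130 .082 16.5 -24.9
```

```text
shift cm [0.489 0.147 2.07 ] turn [ 0.004 -0.006  0.003]
t 9.38 p [ 0.502 -0.31   0.103] yaw 16.67 tilt -24.57 roll 0.16 F [ 0.066 -0.245  0.202] open 0.0469 q [ 0.396  0.736 -0.118  1.798  0.372  1.011 -1.248]
```

Request:
play_rows(series=[0.3,0.1,1.0,0.004,-0.006,0.003,1,0.2,0.05,0.8,0,0,0,1,0,0,0,0,0,0,1,0,0,0,0,0,0,1])

```text
t: 9.72
tcp_pos: [0.4997, -0.3131, 0.0835]
eef_rot: [0.031, 0.966, 0.14, -0.213]
force: [0.3, -1.0, -1.0]
opening: 0.0467
```

```bash
python3 go.py .4982 -0.3130 .078 16.5 -24.9
```

```text
shift cm [ 0.107 -0.057  0.557] turn [ 0.001  0.    -0.001]
t 9.72 p [ 0.5   -0.313  0.083] yaw 16.43 tilt -24.92 roll 0.07 F [ 0.263 -1.042 -1.003] open 0.0467 q [ 0.397  0.764 -0.111  1.803  0.38   0.986 -1.259]
```

Request:
play_rows(series=[0.08,-0.05,0.3,0,0,0,1,0.0,0,0.12,0,0,0,1,0,0,0,0,0,0,1,0,0,0,0,0,0,1])

```text
t: 10.05
tcp_pos: [0.4981, -0.3135, 0.079]
eef_rot: [0.031, 0.966, 0.139, -0.214]
force: [-0.0, 0.1, -1.3]
opening: 0.047
```

```bash
python3 go.py .4982 -0.3130 .078 16.5 -24.9;  python3 wsnap.py w9; python3 -c "
from snap import *
im=snap('scene','s9.png');import cv2
im=cv2.imread('pics/s9.png');cv2.imwrite('pics/s9c.png',cv2.resize(im[140:240,160:300],(798,570),interpolation=cv2.INTER_CUBIC))"
```

```text
shift cm [ 0.065 -0.043  0.078] turn [ 0.001  0.001 -0.002]
t 10.05 p [ 0.498 -0.313  0.079] yaw 16.38 tilt -24.95 roll 0.08 F [-0.033  0.099 -1.258] open 0.047 q [ 0.397  0.769 -0.11   1.807  0.382  0.977 -1.262]
```

View pics/w9.png

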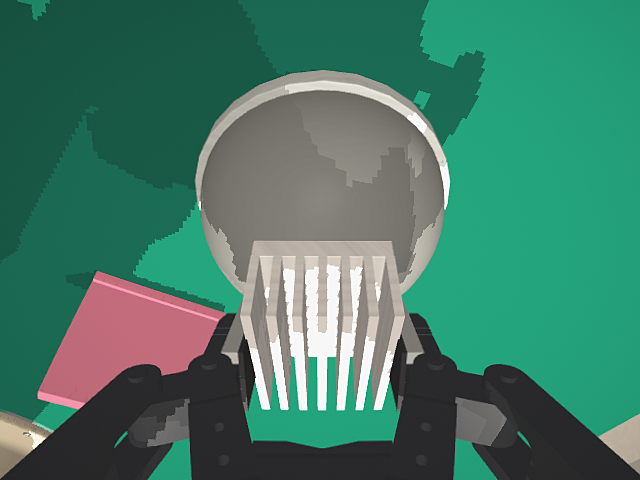

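View pics/s9c.png

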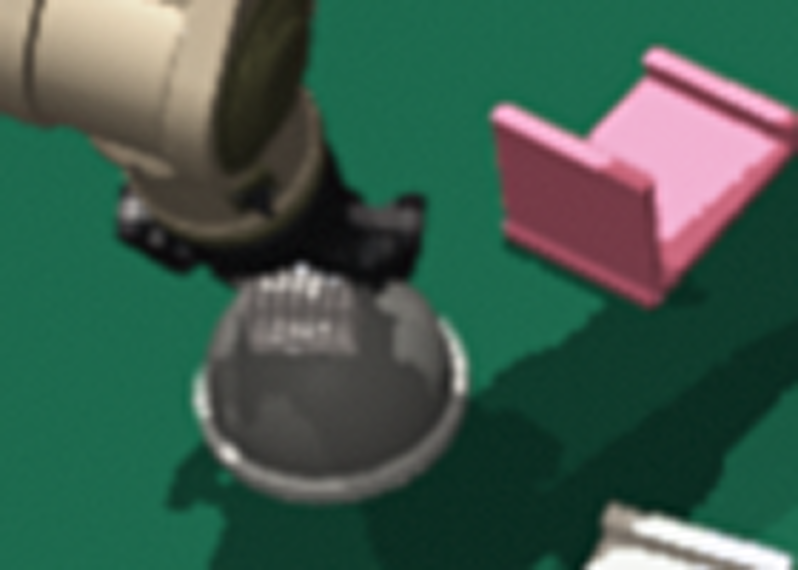

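```bash
python3 - <<'E'
from geo import *
s=status.read_state();R=rotq(s['eef_rot']);p=s['tcp_pos']
S=cam('scene')
c=p+R@np.array([-.001,-.0004,-.0105]); print(c, s['force'])
Rs=R@Ro.from_euler('y',24.9,degrees=True).as_matrix()
print('sink axes tilt',np.degrees(np.arcsin(Rs[2])))
im=cv2.imread('pics/s9.png')
z=5.7
im=cv2.resize(im[140:240,160:300],None,fx=z,fy=z,interpolation=cv2.INTER_CUBIC)
def d(X,col):
    for q in proj(S,X): cv2.circle(im,tuple(int(v) for v in ((q-[160,140]+.5)*z)),2,col,-1)
a=np.linspace(0,6.28,60)
d(np.c_[.5015+.064*np.cos(a),-.3116+.064*np.sin(a),0*a+.012],(0,0,255))
d([c+Rs@np.array([x,y,zz])/1000 for x in(32,-32) for y in(-24,24) for zz in(16,-16)],(0,255,255))
cv2.imwrite('pics/ov9.png',im)
E
```

```text
[ 0.50138984 -0.31206403  0.08903203] [ 0.49740908  0.20441194 -1.53540645]
sink axes tilt [-3.78173955e-02  8.15464803e-02 -8.99101113e+01]
```

View pics/ov9.png

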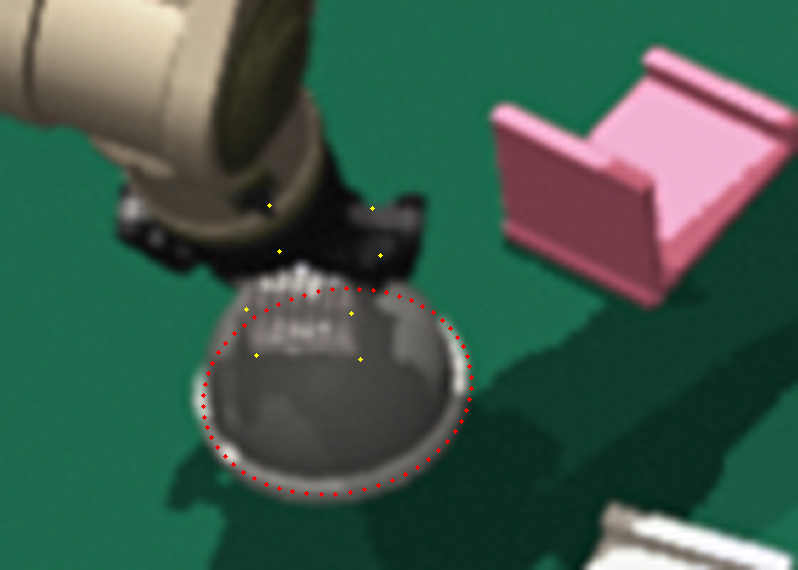

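```bash
python3 - <<'E'
from geo import *
from scipy.optimize import least_squares
np.set_printoptions(precision=4,suppress=True)
for n,(x0,x1,y0,y1) in dict(scene=(190,246,180,228),top=(430,500,248,312)).items():
    im=cv2.imread(f'pics/{n}0.png');C=cam(n)
    sub=im[y0:y1,x0:x1].astype(int)
    m=((sub[...,1]-sub[...,2])<25).astype(np.uint8) # not green
    c=max(cv2.findContours(m,0,cv2.CHAIN_APPROX_NONE)[0],key=cv2.contourArea)[:,0,:]+[x0,y0]
    cv2.imwrite(f'pics/m_{n}.png',cv2.resize(m*255,None,fx=6,fy=6))
    print(n,c.min(0),c.max(0))
    for lab,k in (('upper',c[:,1]<(195 if n=='scene' else 999)),('all',c[:,1]>0)):
        o,D=rays(C,c[k])
        f=lambda v:np.linalg.norm(np.cross(np.r_[v[:2],.012]-o,D),axis=1)-v[2]
        s=least_squares(f,[.5,-.31,.06]);print(lab,'ball free',s.x,np.abs(s.fun).max())
        g=lambda v:f([v[0],v[1],.0602]);s=least_squares(g,[.5,-.31]);print('  ball r60',s.x,np.abs(s.fun).max())
    p=onz(C,c,.006);A=np.c_[2*p[:,:2],np.ones(len(p))];x=np.linalg.lstsq(A,(p[:,:2]**2).sum(1),rcond=None)[0];print('plate',x[:2],np.sqrt(x[2]+x[0]**2+x[1]**2))
E
```

```text
scene [194 185] [241 227]
upper ball free [ 0.5007 -0.3155  0.0596] 0.0015588314507452503
  ball r60 [ 0.5014 -0.3151] 0.0014856703880190905
all ball free [ 0.499  -0.3159  0.0596] 0.005349962425239427
  ball r60 [ 0.4989 -0.316 ] 0.005668561643554393
plate [ 0.4925 -0.3202] 0.06982496224558045
top [435 253] [492 308]
upper ball free [ 0.5011 -0.3096  0.0617] 0.0022944858826954087
  ball r60 [ 0.5011 -0.3096] 0.003681073755466814
all ball free [ 0.5011 -0.3096  0.0617] 0.0022944858826954087
  ball r60 [ 0.5011 -0.3096] 0.003681073755466814
plate [ 0.5013 -0.3127] 0.06367208460894573
```

Request:
play_rows(series=[0.05,0,0.1,0,0,0,1,0,0,0,0,0,0,1,0,0,0,0,0,0,1])

```text
t: 10.4
tcp_pos: [0.4985, -0.3136, 0.0791]
eef_rot: [0.032, 0.967, 0.139, -0.213]
force: [0.6, 0.0, -1.9]
opening: 0.047
```

```bash
python3 go.py .4982 -0.3130 .078 16.5 -24.9
```

```text
shift cm [ 0.031 -0.065  0.105] turn [ 0.001  0.    -0.002]
t 10.4 p [ 0.499 -0.314  0.079] yaw 16.35 tilt -24.91 roll 0.13 F [ 0.649  0.002 -1.869] open 0.047 q [ 0.396  0.768 -0.11   1.807  0.382  0.976 -1.262]
```

Request:
play_rows(series=[0.05,-0.05,0.15,0,0,0,1,0.03,0,0.08,0,0,0,1])

```text
t: 10.57
tcp_pos: [0.4986, -0.3136, 0.0786]
eef_rot: [0.033, 0.967, 0.139, -0.213]
force: [-1.9, 2.4, 8.0]
opening: 0.0473
```

```bash
python3 go.py .4982 -0.3130 .078 16.5 -24.9
```

```text
shift cm [ 0.005 -0.067  0.066] turn [ 0.003  0.    -0.003]
t 10.57 p [ 0.499 -0.314  0.079] yaw 16.3 tilt -24.91 roll 0.23 F [-1.933  2.424  8.046] open 0.0473 q [ 0.395  0.769 -0.109  1.808  0.384  0.975 -1.265]
```

Request:
play_rows(series=[0,0,-0.05,0,0,0,1,0,0,0,0,0,0,1])

```text
t: 10.73
tcp_pos: [0.4991, -0.3135, 0.0795]
eef_rot: [0.033, 0.967, 0.139, -0.213]
force: [0.3, -0.1, -1.0]
opening: 0.0471
```

```bash
python3 go.py .4982 -0.3130 .078 16.5 -24.9
```

```text
shift cm [-0.    -0.071  0.161] turn [ 0.003 -0.    -0.003]
t 10.73 p [ 0.499 -0.313  0.079] yaw 16.29 tilt -24.87 roll 0.26 F [ 0.292 -0.107 -1.045] open 0.0471 q [ 0.395  0.768 -0.109  1.807  0.383  0.976 -1.264]
```

Request:
play_rows(series=[-0.06,-0.04,0.12,-0.003,0,0,1,0,0,0,0,0,0,1])

```text
t: 10.9
tcp_pos: [0.4984, -0.3135, 0.0787]
eef_rot: [0.035, 0.967, 0.139, -0.212]
force: [-0.6, 0.9, 1.1]
opening: 0.0472
```

```bash
python3 go.py .4982 -0.3130 .078 16.5 -24.9
```

```text
shift cm [ 0.023 -0.059  0.067] turn [ 0.007 -0.002 -0.003]
t 10.9 p [ 0.498 -0.314  0.079] yaw 16.28 tilt -24.81 roll 0.47 F [-0.58   0.914  1.07 ] open 0.0472 q [ 0.393  0.767 -0.107  1.811  0.387  0.97  -1.268]
```

Request:
play_rows(series=[0,0,0,0,0,0,-0.15,0,0,0,0,0,0,-0.25,0,0,0,0,0,0,-0.4,0,0,0,0,0,0,-0.7,0,0,0,0,0,0,-1,0,0,0,0,0,0,-1])

```text
t: 11.4
tcp_pos: [0.4976, -0.3135, 0.078]
eef_rot: [0.034, 0.966, 0.139, -0.213]
force: [-0.1, 0.2, -0.0]
opening: 0.0854
```

```bash
python3 go.py; python3 wsnap.py w10
```

```text
t 11.4 p [ 0.498 -0.313  0.078] yaw 16.3 tilt -24.9 roll 0.41 F [-0.058  0.206 -0.028] open 0.0854 q [ 0.393  0.768 -0.107  1.812  0.387  0.969 -1.268]
```

View pics/w10.png

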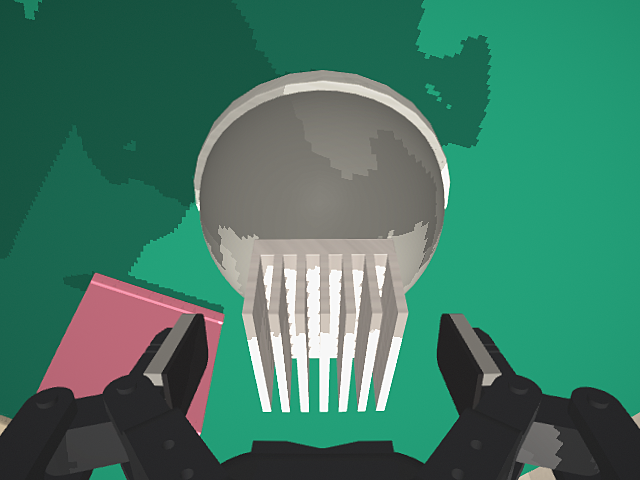

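Request:
play_rows(series=[0,0,-0.8,0,0,0,-1,0,0,-1.5,0,0,0,-1,0,0,-2.5,0,0,0,-1,0,0,-3,0,0,0,-1,0,0,-3,0,0,0,-1,0,0,-2,0,0.06,0,-1,0,0,0,0,0,0,-1])

```text
t: 12.03
tcp_pos: [0.5515, -0.2956, 0.2003]
eef_rot: [0.029, 0.972, 0.141, -0.184]
force: [0.0, -0.7, -0.1]
opening: 0.0854
```

```bash
python3 go.py .54 .075 .2 0 0; python3 wsnap.py w11;python3 -c "
from snap import *
im=snap('scene','s11.png');import cv2
im=cv2.imread('pics/s11.png');cv2.imwrite('pics/s11c.png',cv2.resize(im[160:240,170:270],(800,640),interpolation=cv2.INTER_CUBIC)[:600])"
```

```text
shift cm [  8.736 -35.857  -3.556] turn [0.058 0.372 0.284]
t 12.03 p [ 0.551 -0.296  0.2  ] yaw 16.43 tilt -21.51 roll 0.21 F [ 0.009 -0.675 -0.059] open 0.0854 q [ 0.384  0.644 -0.147  1.664  0.304  1.184 -1.196]
```

View pics/w11.png

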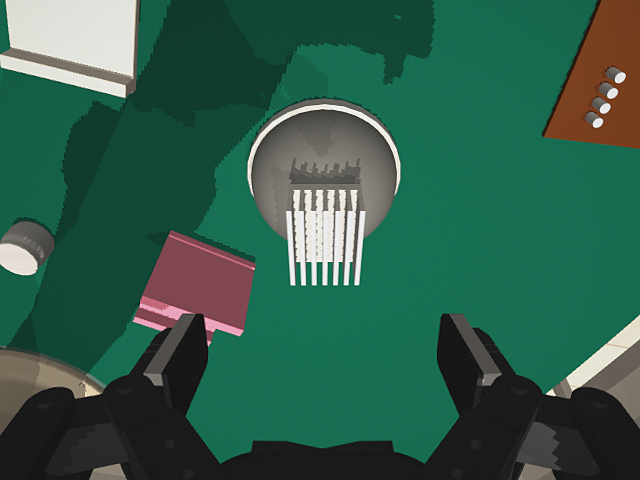

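View pics/s11c.png

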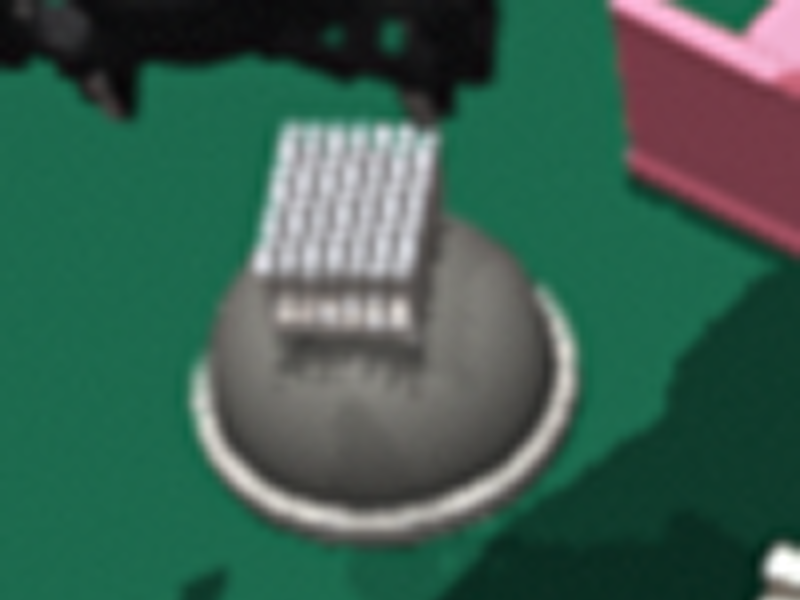

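```bash
python3 - <<'E'
import cv2
im=cv2.imread('pics/w11.png');cv2.imwrite('pics/c8.png',cv2.resize(im[170:295,270:380],(704,800),interpolation=cv2.INTER_CUBIC)[:600]);cv2.imwrite('pics/c9.png',cv2.resize(im[240:295,270:380],(704,352),interpolation=cv2.INTER_CUBIC))
E
```

```text
(no output)
```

View pics/c8.png

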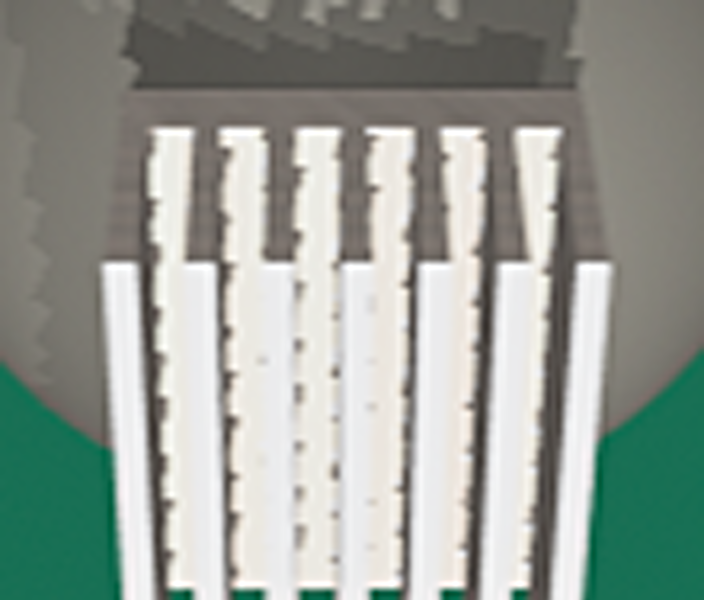

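View pics/c9.png

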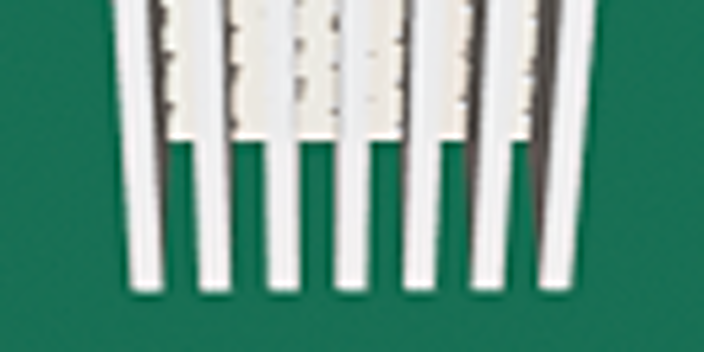

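```bash
python3 - <<'E'
from geo import *
import pickle
np.set_printoptions(precision=4,suppress=True)
c=imaging.calibration('wrist');K=np.array([[c['fx'],0,c['cx']],[0,c['fy'],c['cy']],[0,0,1]])
obj=np.array([(32,-24,16),(32,24,16),(32,-24,-16),(32,24,-16),(-32,-24,-16),(-32,24,-16)],float)/1000
px=np.array([(130,90),(580,90),(101,263),(612,263)])/6.4+[270,170]
px=np.vstack([px,np.array([(131,291),(574,291)])/6.4+[270,240]])-.4
ok,rv,tv=cv2.solvePnP(obj,px,K,c['distortion'])
M=c['mount'];p,q=pickle.load(open('pics/w11.pkl','rb'));Rw=rotq(q)
R=Rw@M[:3,:3]@cv2.Rodrigues(rv)[0];t=Rw@(M[:3,:3]@tv[:,0]+M[:3,3])+p
print('sink',t,'axes elev deg',np.degrees(np.arcsin(R[2])))
print(np.abs(cv2.projectPoints(obj,rv,tv,K,c['distortion'])[0][:,0]-px).max())
E
```

```text
sink [ 0.5018 -0.3122  0.0885] axes elev deg [ -1.5285   0.1542 -88.4637]
0.6887883009685538
```

```bash
python3 - <<'E'
from geo import *
import pickle
np.set_printoptions(precision=4,suppress=True)
P=pickle.load(open('pics/w2.pkl','rb'));C=cam('wrist',P)
c=lambda p:np.array(p,float)/3.1+np.array([250,55])-.4
def L(n,a,b,z):
    q=onz(C,c([a,b]),z);d=q[1]-q[0];print(n,q[0],q[1],'len',np.linalg.norm(d).round(4),'yaw',np.degrees(np.arctan2(d[0],-d[1])).round(2),'mid',q.mean(0))
L('wall far',(158,42),(508,146),.084)
L('wall inner',(148,80),(495,185),.084)
L('stop inner top',(73,447),(341,518),.022)
L('stop outer top',(63,475),(332,547),.022)
im=cv2.imread('pics/w2.png')
m=(im.min(axis=2)>205).astype(np.uint8);m[:,:105]=0;m[:,175:]=0;m[:30]=0;m[255:]=0
k=max(cv2.findContours(m,0,1)[0],key=cv2.contourArea);b=cv2.boxPoints(cv2.minAreaRect(k));q=onz(C,b,.010)
print('bar px',b);print(q,q.mean(0),np.linalg.norm(q-np.roll(q,1,0),axis=1))
d=q-np.roll(q,1,0);print([np.degrees(np.arctan2(v[1],v[0])) for v in d])
E
```

```text
wall far [ 0.6623 -0.0666  0.084 ] [ 0.6615 -0.1561  0.084 ] len 0.0895 yaw -0.47 mid [ 0.6619 -0.1113  0.084 ]
wall inner [ 0.6531 -0.0664  0.084 ] [ 0.6517 -0.1559  0.084 ] len 0.0895 yaw -0.89 mid [ 0.6524 -0.1112  0.084 ]
stop inner top [ 0.5427 -0.0661  0.022 ] [ 0.5422 -0.1541  0.022 ] len 0.0881 yaw -0.31 mid [ 0.5425 -0.1101  0.022 ]
stop outer top [ 0.533  -0.0651  0.022 ] [ 0.5321 -0.1541  0.022 ] len 0.0891 yaw -0.58 mid [ 0.5326 -0.1096  0.022 ]
bar px [[113.6279 240.1483]
 [143.009   40.5597]
 [164.3386  43.6996]
 [134.9576 243.2882]]
[[0.4524 0.0891 0.01  ]
 [0.6544 0.0848 0.01  ]
 [0.6563 0.0647 0.01  ]
 [0.455  0.066  0.01  ]] [0.5545 0.0762 0.01  ] [0.0232 0.2021 0.0201 0.2014]
[np.float64(96.355178151747), np.float64(-1.2306070619995917), np.float64(-84.60761479780271), np.float64(179.634092211843)]
```

```bash
python3 go.py .595 .074 .18 -0.5 -25
```

```text
shift cm [ 14.402 -34.055  -3.976] turn [ 0.119 -0.054  0.273]
t 12.13 p [ 0.55  -0.295  0.197] yaw 16.54 tilt -21.86 roll 0.04 F [ 0.007  0.318 -0.493] open 0.0854 q [ 0.384  0.648 -0.147  1.668  0.305  1.183 -1.197]
```

Request:
play_rows(series=[1.5,-3.5,-0.5,0.013,-0.006,0.03,-1,1.5,-3.5,-0.5,0.013,-0.006,0.03,-1,1.3,-3.6,-0.5,0.013,-0.006,0.03,-1,1.2,-3.6,-0.5,0.013,-0.006,0.03,-1,1.0,-3.7,-0.4,0.013,-0.006,0.03,-1,0.9,-3.7,-0.4,0.013,-0.006,0.03,-1,0.8,-3.7,-0.4,0.013,-0.006,0.03,-1,0.7,-3.7,-0.3,0.013,-0.006,0.03,-1])

```text
t: 12.8
tcp_pos: [0.5887, 0.007, 0.1857]
eef_rot: [0.005, 0.974, -0.002, -0.225]
force: [0.7, -0.5, -0.6]
opening: 0.0853
```

```bash
python3 go.py .588 .0745 .0785 -0.5 -25
```

```text
shift cm [ 4.602 -6.863  9.606] turn [0.012 0.018 0.002]
t 12.8 p [0.589 0.007 0.186] yaw -0.4 tilt -26.05 roll 0.6 F [ 0.704 -0.463 -0.619] open 0.0853 q [ 0.014  0.691 -0.173  1.638  0.057  1.273 -1.75 ]
```

Request:
play_rows(series=[1.1,-1.7,2.2,0.01,0.015,0,-1,1.1,-1.7,2.2,0,0,0,-1,1.1,-1.5,2.2,0,0,0,-1,0.6,-0.8,1.4,0,0,0,-1,0,0,0,0,0,0,-1,0,0,0,0,0,0,-1])

```text
t: 13.3
tcp_pos: [0.585, 0.0782, 0.0874]
eef_rot: [-0.0, 0.974, 0.002, -0.225]
force: [-0.7, -1.3, 0.7]
opening: 0.0854
```

```bash
python3 go.py .5545 .0745 .007 -0.5 -25; python3 wsnap.py w12
```

```text
shift cm [0.769 0.364 8.564] turn [0.004 0.017 0.013]
t 13.3 p [0.585 0.078 0.087] yaw 0.3 tilt -25.95 roll -0.08 F [-0.686 -1.322  0.739] open 0.0854 q [-0.07   0.806 -0.192  1.688  0.041  1.101 -1.827]
```

View pics/w12.png

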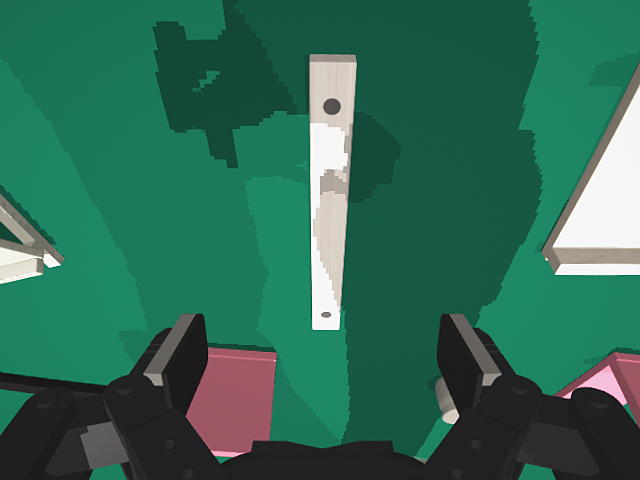

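```bash
python3 - <<'E'
from geo import *
import pickle
np.set_printoptions(precision=4,suppress=True)
C=cam('wrist',pickle.load(open('pics/w12.pkl','rb')))
q=onz(C,[(310,62.5),(356,62.5),(340,329.5),(312,329.5)],.010);print(q,q.mean(0))
a=(q[0]+q[1])/2;b=(q[2]+q[3])/2;print(np.linalg.norm(a-b),np.degrees(np.arctan2(*(a-b)[[1,0]])))
E
```

```text
[[0.6543 0.0838 0.01  ]
 [0.6545 0.0646 0.01  ]
 [0.4541 0.0644 0.01  ]
 [0.4539 0.0857 0.01  ]] [0.5542 0.0746 0.01  ]
0.2003949493875211 -0.24443436297285157
```

Bar centre (0.554, 0.0746), yaw −0.25°, length 200 mm — confirmed. Descend.

Request:
play_rows(series=[0.25,0.15,2.4,0.004,0.015,0.01,-1,0.25,0.1,2.2,0,0,0,-1,0.2,0.1,1.6,0,0,0,-1,0,0,0,0,0,0,-1,0,0,0,0,0,0,-1])

```text
t: 13.77
tcp_pos: [0.5672, 0.0688, 0.0314]
eef_rot: [-0.0, 0.977, -0.006, -0.214]
force: [1.0, -0.4, -0.1]
opening: 0.0856
```

```bash
python3 go.py .5542 .0746 .007 -0.3 -25
```

```text
shift cm [-0.17  -0.564  2.76 ] turn [-0.001 -0.005 -0.008]
t 13.77 p [0.567 0.069 0.031] yaw -0.79 tilt -24.73 roll 0.12 F [ 0.971 -0.371 -0.076] open 0.0856 q [-0.064  0.853 -0.183  1.765  0.055  0.956 -1.84 ]
```

Request:
play_rows(series=[-0.1,-0.35,1.2,0,-0.005,-0.005,-1,-0.05,-0.1,1.0,0,0,0,-1,0,0,0,0,0,0,-1,0,0,0,0,0,0,-1])

```text
t: 14.1
tcp_pos: [0.5587, 0.0725, 0.0138]
eef_rot: [-0.001, 0.977, -0.005, -0.214]
force: [-0.1, 0.5, -0.6]
opening: 0.0857
```

```bash
python3 go.py .5542 .0746 .007 -0.3 -25
```

```text
shift cm [-0.122 -0.207  0.809] turn [-0.002 -0.005 -0.005]
t 14.1 p [0.559 0.072 0.014] yaw -0.59 tilt -24.74 roll -0.01 F [-0.131  0.459 -0.627] open 0.0857 q [-0.069  0.871 -0.184  1.788  0.057  0.915 -1.844]
```

Request:
play_rows(series=[-0.08,-0.2,0.7,0,-0.004,-0.004,-1,0,0,0.1,0,0,0,-1,0,0,0,0,0,0,-1])

```text
t: 14.35
tcp_pos: [0.5549, 0.075, 0.007]
eef_rot: [-0.002, 0.976, -0.003, -0.216]
force: [-1.1, 0.4, -0.5]
opening: 0.0851
```

```bash
python3 go.py .5542 .0746 .007 -0.3 -25
```

```text
shift cm [-0.064  0.043  0.034] turn [-0.002 -0.002  0.   ]
t 14.35 p [0.555 0.075 0.007] yaw -0.29 tilt -24.91 roll -0.13 F [-1.079  0.354 -0.521] open 0.0851 q [-0.072  0.879 -0.186  1.795  0.058  0.903 -1.844]
```

Request:
play_rows(series=[0,0,0,0,0,0,0.3,0,0,0,0,0,0,0.6,0,0,0,0,0,0,1,0,0,0,0,0,0,1,0,0,0,0,0,0,1,0,0,0,0,0,0,1])

```text
t: 14.85
tcp_pos: [0.5556, 0.0754, 0.0076]
eef_rot: [-0.002, 0.977, -0.003, -0.215]
force: [-0.1, 0.2, -0.1]
opening: 0.0169
```

```bash
python3 go.py; python3 wsnap.py w13
```

```text
t 14.85 p [0.556 0.075 0.008] yaw -0.27 tilt -24.85 roll -0.15 F [-0.132  0.174 -0.088] open 0.0169 q [-0.072  0.878 -0.186  1.794  0.058  0.903 -1.844]
```

View pics/w13.png

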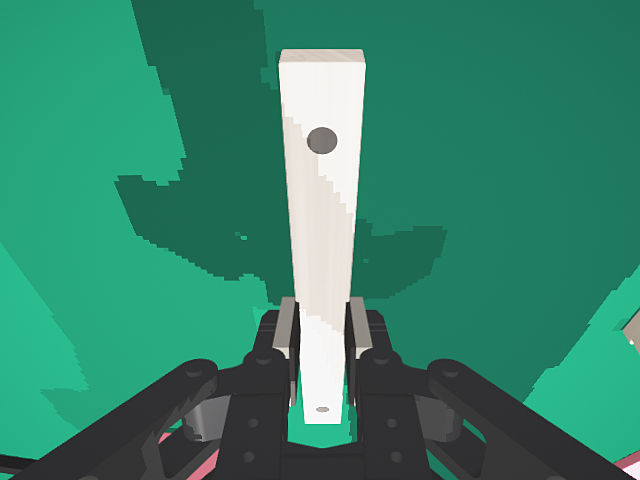

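Request:
play_rows(series=[0,0,-0.5,0,0,0,1,0,0,-0.8,0,0,0,1,0,0,-1.5,0,0,0,1,0,0,-1.5,0,0,0,1,0,0,0,0,0,0,1])

```text
t: 15.32
tcp_pos: [0.5746, 0.0749, 0.0488]
eef_rot: [-0.002, 0.976, -0.003, -0.216]
force: [-0.1, -0.1, -2.1]
opening: 0.0173
```

```bash
python3 go.py; python3 wsnap.py w14;python3 -c "
from snap import *
im=snap('scene','s14.png');import cv2
im=cv2.imread('pics/s14.png');cv2.imwrite('pics/s14c.png',cv2.resize(im[160:320,240:440],(800,640),interpolation=cv2.INTER_CUBIC)[:600])"
```

```text
t 15.32 p [0.575 0.075 0.049] yaw -0.27 tilt -24.93 roll -0.13 F [-0.1   -0.052 -2.132] open 0.0173 q [-0.067  0.838 -0.188  1.739  0.049  1.    -1.836]
```

View pics/w14.png

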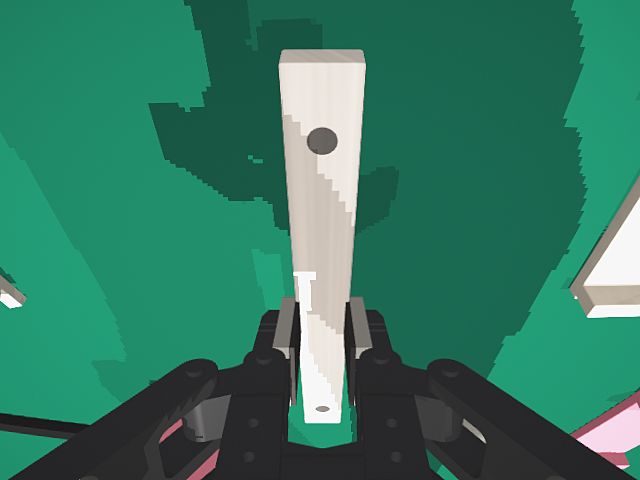

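View pics/s14c.png

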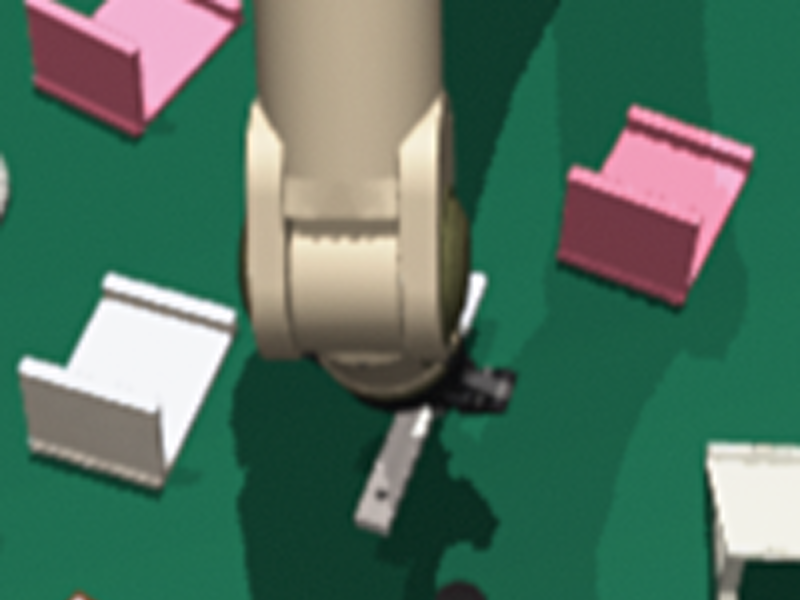

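```bash
python3 - <<'E'
from geo import *
import pickle
np.set_printoptions(precision=4,suppress=True)
c=imaging.calibration('wrist');K=np.array([[c['fx'],0,c['cx']],[0,c['fy'],c['cy']],[0,0,1]])
obj=np.array([(100,-10,-5),(100,10,-5),(-100,-10,-5),(-100,10,-5),(100,-10,5),(100,10,5)],float)/1000
px=np.array([(278,64),(366,64),(304,423.5),(341,423.5),(282,49.5),(363.5,50)])-.0
ok,rv,tv=cv2.solvePnP(obj,px,K,c['distortion'])
M=c['mount'];R=M[:3,:3]@cv2.Rodrigues(rv)[0];t=M[:3,:3]@tv[:,0]+M[:3,3]
print('bar in tool',t,'rot',np.degrees(Ro.from_matrix(R).as_rotvec()))
print(cv2.projectPoints(obj,rv,tv,K,c['distortion'])[0][:,0]-px)
E
```

```text
bar in tool [-0.0001  0.      0.0024] rot [-0.6859 24.8322  0.1285]
[[ 0.1153  0.0488]
 [ 0.0959  0.3539]
 [ 0.951  -0.1637]
 [-0.9314  0.2739]
 [-0.0029 -0.1221]
 [-0.2334 -0.3649]]
```

Request:
play_rows(series=[-0.8,0,-2.0,0,0,0,1,-1.2,0,-3.0,0,0.04,0,1,-1.2,0,-3.0,0,0.07,0,1,-0.6,1.5,-3.0,0,0.08,0,1,0,3.0,-1.5,0,0.08,0,1,0.5,3.5,-0.5,0,0.08,0,1,0.8,3.5,0,0,0.08,0,1,0.8,3.5,0,0,0.08,0,1])

```text
t: 16.08
tcp_pos: [0.6034, -0.0693, 0.1793]
eef_rot: [-0.002, 0.999, 0.005, 0.04]
force: [0.2, -0.2, -2.0]
opening: 0.0169
```

```bash
python3 go.py .630 -.111 .20 -.5 12.15
```

```text
shift cm [ 2.778  4.192 -1.873] turn [-0.007  0.131  0.019]
t 16.08 p [ 0.603 -0.069  0.179] yaw 0.61 tilt 4.64 roll -0.24 F [ 0.206 -0.17  -1.969] open 0.0169 q [ 0.146  0.498 -0.173  1.977  0.138  0.595 -1.675]
```

Request:
play_rows(series=[1.0,1.3,-0.5,-0.003,0.05,0.006,1,1.0,1.3,-0.5,-0.003,0.05,0.006,1,0.6,1.0,-0.4,0,0.03,0.006,1,0,0,0,0,0,0,1,0,0,0,0,0,0,1])

```text
t: 16.5
tcp_pos: [0.6202, -0.1182, 0.194]
eef_rot: [0.003, 0.994, -0.01, 0.106]
force: [0.0, 0.2, -1.4]
opening: 0.017
```

```bash
python3 go.py .630 -.111 .13 -.5 12.15
```

```text
shift cm [-0.408 -0.767  6.453] turn [ 0.006 -0.    -0.011]
t 16.5 p [ 0.62  -0.118  0.194] yaw -1.16 tilt 12.16 roll 0.22 F [ 0.022  0.226 -1.418] open 0.017 q [ 0.225  0.468 -0.167  2.01   0.148  0.461 -1.634]
```

Request:
play_rows(series=[-0.1,-0.3,2.0,0.005,0,-0.01,1,-0.1,-0.2,2.0,0,0,0,1,-0.1,-0.1,1.6,0,0,0,1,0,0,0,0,0,0,1,0,0,0,0,0,0,1])

```text
t: 16.92
tcp_pos: [0.6274, -0.1069, 0.1342]
eef_rot: [-0.0, 0.995, -0.002, 0.102]
force: [-0.2, -0.0, -0.7]
opening: 0.0172
```

```bash
python3 go.py .630 -.111 .10 -.5 12.15; python3 wsnap.py w15;python3 -c "
from snap import *
import cv2
im=snap('scene','s15.png');im=snap('top','t15.png')
im=cv2.imread('pics/s15.png');cv2.imwrite('pics/s15c.png',cv2.resize(im[160:300,220:400],(798,620),interpolation=cv2.INTER_CUBIC)[:600])"
```

```text
shift cm [-0.436  0.41   3.403] turn [-0.002  0.008  0.004]
t 16.92 p [ 0.627 -0.107  0.134] yaw -0.28 tilt 11.67 roll -0.08 F [-0.248 -0.01  -0.748] open 0.0172 q [ 0.187  0.558 -0.141  2.039  0.173  0.35  -1.658]
```

View pics/w15.png

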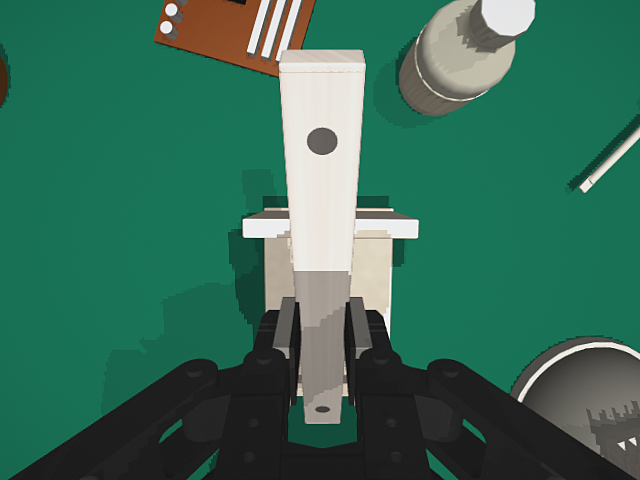

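View pics/s15c.png

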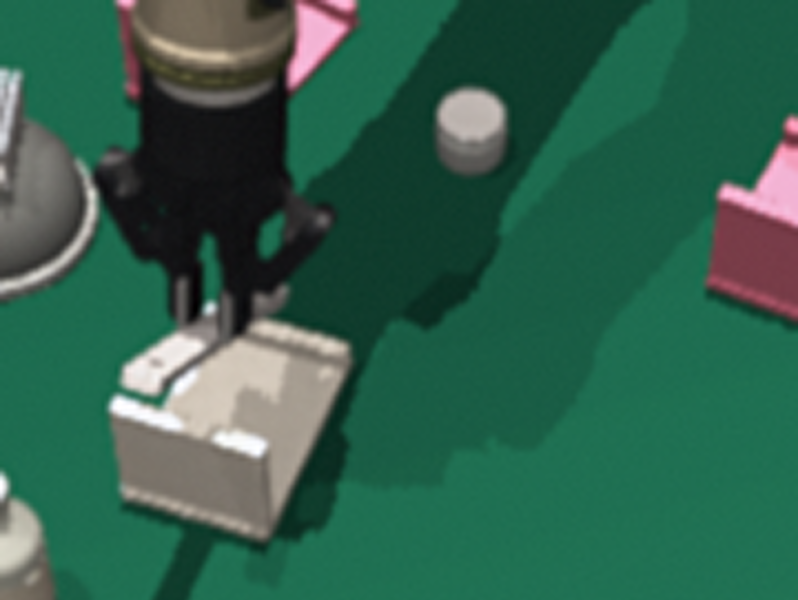

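```bash
python3 - <<'E'
from geo import *
import pickle
np.set_printoptions(precision=4,suppress=True)
im=cv2.imread('pics/w15.png');cv2.imwrite('pics/c10.png',cv2.resize(im[195:250,230:430],(800,220),interpolation=cv2.INTER_CUBIC))
C=cam('wrist',pickle.load(open('pics/w15.pkl','rb')))
q=onz(C,[(243,237),(418,237),(245,219),(418,219)],.084);print(q,q[:2].mean(0),q[2:].mean(0))
E
```

```text
[[ 0.6529 -0.0662  0.084 ]
 [ 0.6524 -0.1561  0.084 ]
 [ 0.6622 -0.0675  0.084 ]
 [ 0.6617 -0.1559  0.084 ]] [ 0.6527 -0.1111  0.084 ] [ 0.6619 -0.1117  0.084 ]
```

View pics/c10.png

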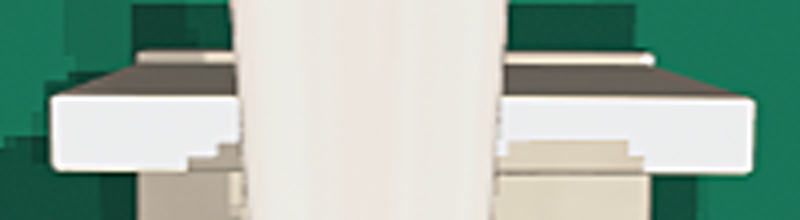

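Request:
play_rows(series=[-0.2,0.2,1.4,-0.002,0.008,0.004,1,-0.1,0.1,1.2,0,0,0,1,0,0,0,0,0,0,1,0,0,0,0,0,0,1])

```text
t: 17.4
tcp_pos: [0.6324, -0.111, 0.1124]
eef_rot: [0.001, 0.994, -0.005, 0.11]
force: [-0.1, 0.3, -1.5]
opening: 0.017
```

```bash
python3 go.py .630 -.111 .085 -.5 12.15
```

```text
shift cm [-0.825  0.003  2.62 ] turn [ 0.001 -0.007 -0.001]
t 17.4 p [ 0.632 -0.111  0.112] yaw -0.55 tilt 12.58 roll 0.05 F [-0.089  0.262 -1.541] open 0.017 q [ 0.177  0.592 -0.12   2.054  0.185  0.284 -1.669]
```

Request:
play_rows(series=[-0.4,0,1.2,0,-0.005,0,1,-0.2,0,0.8,0,0,0,1,0,0,0,0,0,0,1,0,0,0,0,0,0,1])

```text
t: 17.73
tcp_pos: [0.6313, -0.1112, 0.091]
eef_rot: [0.001, 0.994, -0.005, 0.107]
force: [-0.1, 0.9, -0.9]
opening: 0.0169
```

```bash
python3 go.py .630 -.111 .08 -.5 12.15
```

```text
shift cm [-0.361 -0.019  1.043] turn [ 0.001 -0.003 -0.001]
t 17.73 p [ 0.631 -0.111  0.091] yaw -0.57 tilt 12.34 roll 0.06 F [-0.129  0.887 -0.902] open 0.0169 q [ 0.167  0.625 -0.105  2.065  0.192  0.244 -1.675]
```

Request:
play_rows(series=[-0.3,0,0.8,0,0,0,1,-0.05,0,0.2,0,0,0,1,0,0,0,0,0,0,1])

```text
t: 17.98
tcp_pos: [0.63, -0.1112, 0.0796]
eef_rot: [0.001, 0.994, -0.005, 0.108]
force: [0.9, -0.3, -0.7]
opening: 0.017
```

```bash
python3 go.py .6265 -.111 .0755 -.5 12.15; python3 wsnap.py w16;python3 -c "
from snap import *
import cv2
im=snap('scene','s16.png')
im=cv2.imread('pics/s16.png');cv2.imwrite('pics/s16c.png',cv2.resize(im[200:300,230:330],(600,600),interpolation=cv2.INTER_CUBIC)[:600])"
```

```text
shift cm [-0.432 -0.014  0.32 ] turn [ 0.001 -0.003 -0.001]
t 17.98 p [ 0.63  -0.111  0.08 ] yaw -0.56 tilt 12.35 roll 0.06 F [ 0.932 -0.274 -0.69 ] open 0.017 q [ 0.161  0.642 -0.097  2.074  0.196  0.217 -1.679]
```

View pics/w16.png

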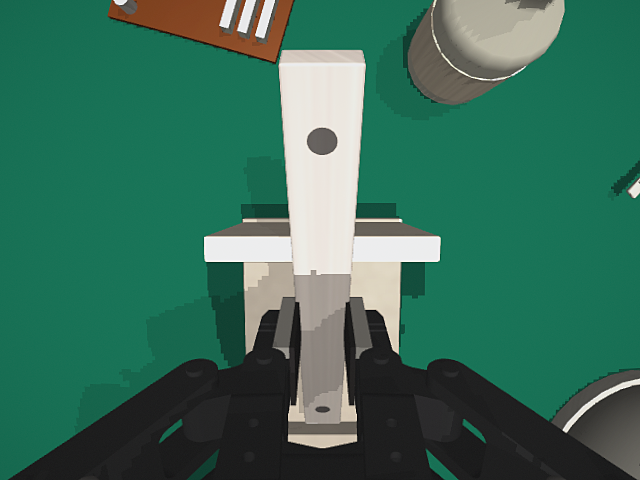

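View pics/s16c.png

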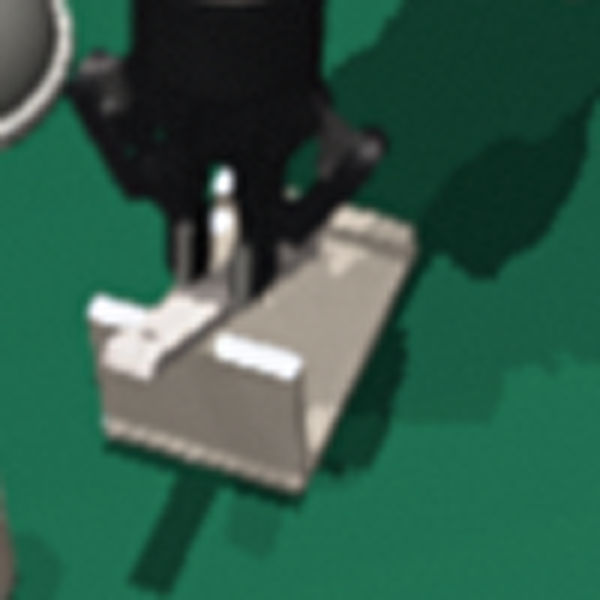

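Request:
play_rows(series=[-0.35,0,0.3,0,-0.003,0,1,0,0,0,0,0,0,1,0,0,0,0,0,0,1])

```text
t: 18.33
tcp_pos: [0.6273, -0.1112, 0.0764]
eef_rot: [0.001, 0.994, -0.005, 0.106]
force: [0.0, -0.4, -0.8]
opening: 0.0172
```

```bash
python3 go.py .625 -.111 .0745 -.5 12.15
```

```text
shift cm [-0.266 -0.015  0.133] turn [ 0.001 -0.001 -0.001]
t 18.33 p [ 0.627 -0.111  0.076] yaw -0.56 tilt 12.22 roll 0.07 F [ 0.006 -0.393 -0.799] open 0.0172 q [ 0.159  0.645 -0.094  2.08   0.198  0.21  -1.68 ]
```

Now down until plate contact, watching the force.

Request:
play_rows(series=[-0.05,0,0.15,0,0,0,1,0,0,0,0,0,0,1])

```text
t: 18.5
tcp_pos: [0.6272, -0.1112, 0.0749]
eef_rot: [0.001, 0.994, -0.005, 0.107]
force: [0.9, 0.4, -1.9]
opening: 0.017
```

```bash
python3 go.py .625 -.111 .0745 -.5 12.15
```

```text
shift cm [-0.224 -0.02  -0.006] turn [ 0.001 -0.002 -0.001]
t 18.5 p [ 0.627 -0.111  0.075] yaw -0.57 tilt 12.24 roll 0.07 F [ 0.861  0.45  -1.854] open 0.017 q [ 0.159  0.647 -0.093  2.081  0.198  0.206 -1.68 ]
```

Request:
play_rows(series=[-0.1,0,0.1,0,0,0,1,0,0,0,0,0,0,1])

```text
t: 18.67
tcp_pos: [0.6266, -0.1112, 0.0738]
eef_rot: [0.001, 0.994, -0.005, 0.107]
force: [0.3, -1.2, -2.1]
opening: 0.0171
```

```bash
python3 go.py .625 -.111 .0745 -.5 12.15
```

```text
shift cm [-0.142 -0.023 -0.103] turn [ 0.002 -0.002 -0.001]
t 18.67 p [ 0.627 -0.111  0.074] yaw -0.57 tilt 12.27 roll 0.07 F [ 0.276 -1.18  -2.079] open 0.0171 q [ 0.158  0.649 -0.092  2.084  0.199  0.202 -1.681]
```

Request:
play_rows(series=[-0.1,0,0.1,0,0,0,1,0,0,0,0,0,0,1])

```text
t: 18.83
tcp_pos: [0.6267, -0.1113, 0.0734]
eef_rot: [0.001, 0.994, -0.005, 0.108]
force: [-2.2, -0.1, 1.5]
opening: 0.0168
```

```bash
python3 go.py .625 -.111 .0745 -.5 12.15
```

```text
shift cm [-0.147 -0.029 -0.143] turn [ 0.002 -0.004 -0.001]
t 18.83 p [ 0.627 -0.111  0.073] yaw -0.57 tilt 12.4 roll 0.08 F [-2.197 -0.112  1.469] open 0.0168 q [ 0.157  0.649 -0.091  2.085  0.199  0.197 -1.682]
```

Request:
play_rows(series=[-0.2,0,-0.02,0,0,0,1,0,0,0,0,0,0,1])

```text
t: 19.0
tcp_pos: [0.6249, -0.1113, 0.0735]
eef_rot: [0.001, 0.994, -0.005, 0.108]
force: [-0.7, 0.4, -1.5]
opening: 0.0171
```

```bash
python3 go.py .625 -.111 .0745 -.5 12.15
```

```text
shift cm [ 0.035 -0.026 -0.1  ] turn [ 0.002 -0.005 -0.001]
t 19.0 p [ 0.625 -0.111  0.073] yaw -0.56 tilt 12.45 roll 0.08 F [-0.733  0.376 -1.507] open 0.0171 q [ 0.157  0.648 -0.09   2.09   0.2    0.193 -1.682]
```

Request:
play_rows(series=[-0.08,0,0.1,0,0,0,1,0,0,0,0,0,0,1])

```text
t: 19.17
tcp_pos: [0.6251, -0.1113, 0.0727]
eef_rot: [0.001, 0.994, -0.005, 0.109]
force: [-0.3, -0.3, 0.8]
opening: 0.0171
```

```bash
python3 go.py .625 -.111 .0745 -.5 12.15; python3 wsnap.py w17; python3 -c "
import cv2
im=cv2.imread('pics/w17.png');cv2.imwrite('pics/c11.png',cv2.resize(im[380:470,270:370],(800,720),interpolation=cv2.INTER_CUBIC)[:600])"
```

```text
shift cm [ 0.03  -0.025 -0.181] turn [ 0.002 -0.007 -0.001]
t 19.17 p [ 0.625 -0.111  0.073] yaw -0.56 tilt 12.57 roll 0.08 F [-0.288 -0.348  0.794] open 0.0171 q [ 0.156  0.649 -0.089  2.091  0.201  0.188 -1.683]
```

View pics/c11.png

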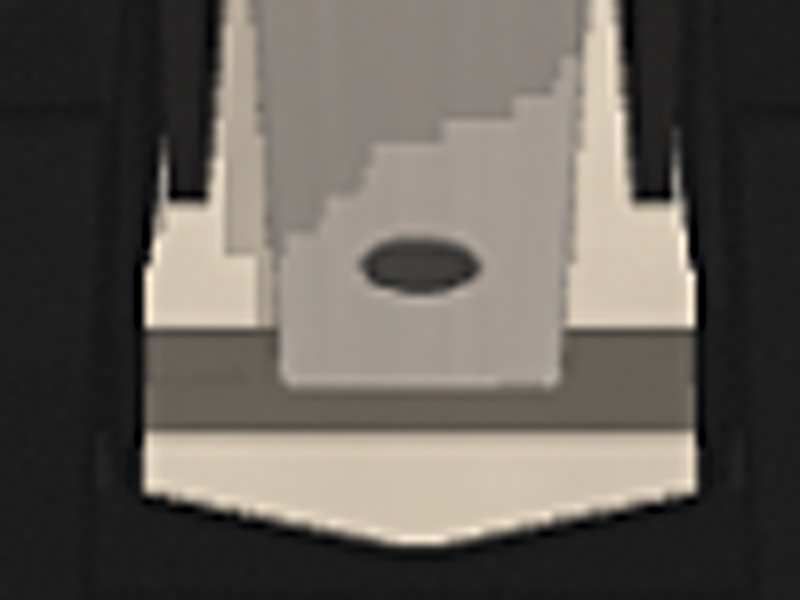

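Request:
play_rows(series=[-0.15,0,-0.02,0,0,0,1,0,0,0,0,0,0,1])

```text
t: 19.38
tcp_pos: [0.6249, -0.1112, 0.073]
eef_rot: [0.001, 0.994, -0.005, 0.111]
force: [-0.2, -0.6, -0.2]
opening: 0.0172
```

```bash
python3 go.py .625 -.111 .0745 -.5 12.15
```

```text
shift cm [ 0.044 -0.019 -0.141] turn [ 0.002 -0.01  -0.001]
t 19.38 p [ 0.625 -0.111  0.073] yaw -0.55 tilt 12.71 roll 0.08 F [-0.215 -0.573 -0.177] open 0.0172 q [ 0.156  0.648 -0.088  2.094  0.201  0.184 -1.683]
```

Request:
play_rows(series=[0,0,0.05,0,-0.005,0,1,0,0,0,0,0,0,0.4,0,0,0,0,0,0,0.2,0,0,0,0,0,0,-0.2,0,0,0,0,0,0,-0.2,0,0,0,0,0,0,-0.2])

```text
t: 19.88
tcp_pos: [0.623, -0.1112, 0.0715]
eef_rot: [0.001, 0.994, -0.005, 0.106]
force: [-0.8, -0.9, -0.0]
opening: 0.0514
```

```bash
python3 go.py; python3 wsnap.py w18; python3 -c "
from snap import *
import cv2
im=snap('scene','s18.png')
im=cv2.imread('pics/s18.png');cv2.imwrite('pics/s18c.png',cv2.resize(im[200:300,230:330],(600,600),interpolation=cv2.INTER_CUBIC)[:600])"
```

```text
t 19.88 p [ 0.623 -0.111  0.072] yaw -0.56 tilt 12.16 roll 0.08 F [-0.838 -0.911 -0.019] open 0.0514 q [ 0.157  0.65  -0.09   2.091  0.201  0.194 -1.682]
```

View pics/w18.png

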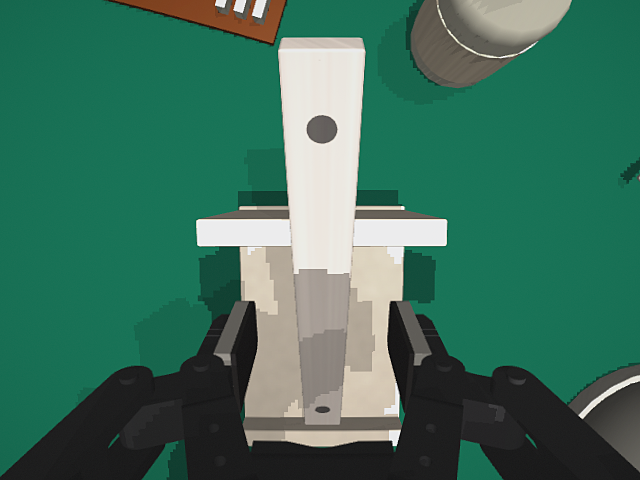

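View pics/s18c.png

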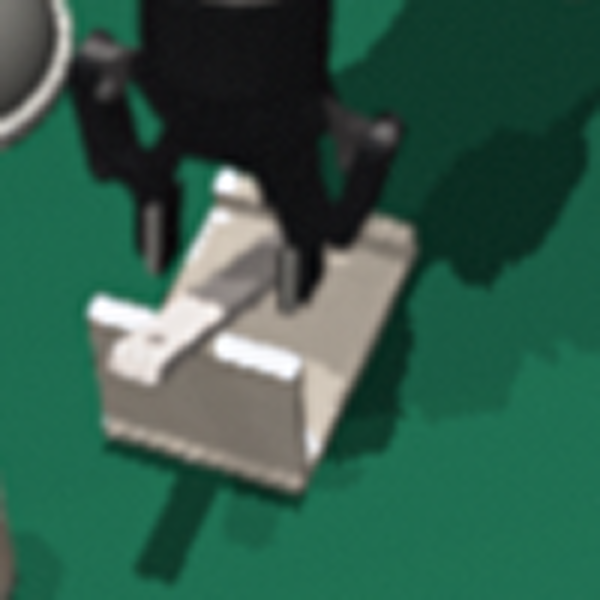

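Request:
play_rows(series=[0,0,-0.8,0,0,0,-0.2,0,0,-1.5,0,0,0,-0.2,0,0,-2.5,0,0,0,-0.2,0,0,-3,0,0,0,-0.2,0,0,-3,0,0,0,-0.2,0,0,-2,0,-0.05,0,-0.2,0,0,0,0,0,0,-0.2])

```text
t: 20.57
tcp_pos: [0.5923, -0.1102, 0.2027]
eef_rot: [0.001, 0.997, -0.004, 0.077]
force: [1.1, -0.0, -0.1]
opening: 0.051
```

```bash
python3 go.py; python3 wsnap.py w19; python3 -c "
from snap import *
import cv2
im=snap('scene','s19.png');snap('top','t19.png')
im=cv2.imread('pics/s19.png');cv2.imwrite('pics/s19c.png',cv2.resize(im[150:300,170:370],(800,600),interpolation=cv2.INTER_CUBIC)[:600])"
```

```text
t 20.57 p [ 0.592 -0.11   0.203] yaw -0.5 tilt 8.88 roll 0.09 F [ 1.129 -0.047 -0.073] open 0.051 q [ 0.232  0.441 -0.188  2.021  0.142  0.536 -1.629]
```

View pics/w19.png

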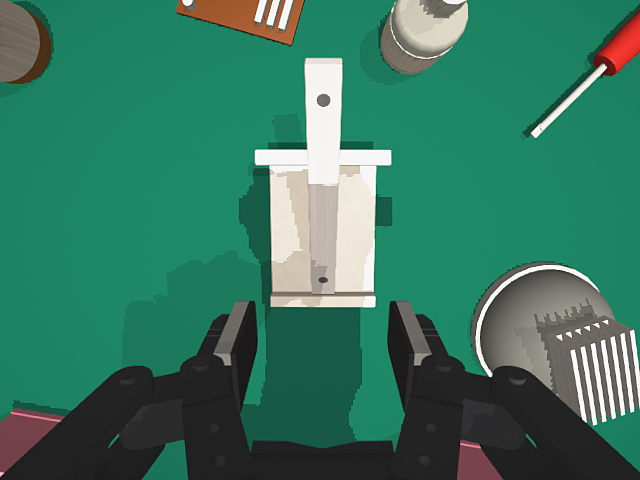

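View pics/s19c.png

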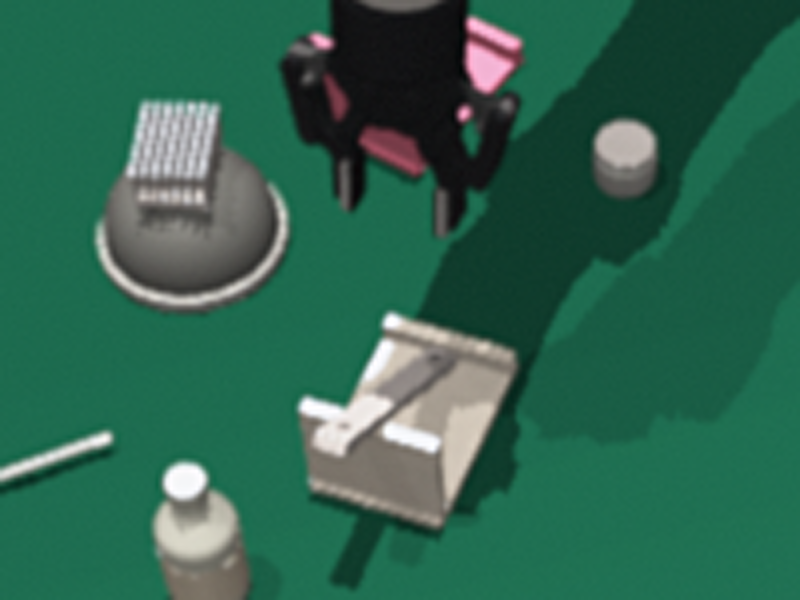

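View pics/t19.png

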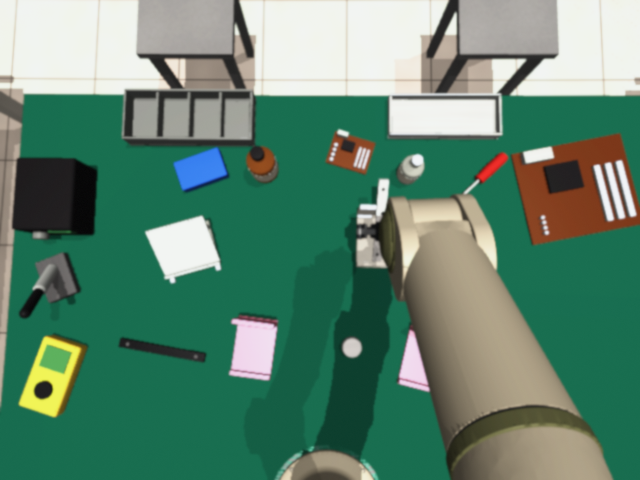

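```bash
python3 - <<'E'
from geo import *
import pickle
np.set_printoptions(precision=4,suppress=True)
im=cv2.imread('pics/w19.png');cv2.imwrite('pics/c12.png',cv2.resize(im[255:315,260:390],(780,360),interpolation=cv2.INTER_CUBIC))
E
```

```text
(no output)
```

View pics/c12.png

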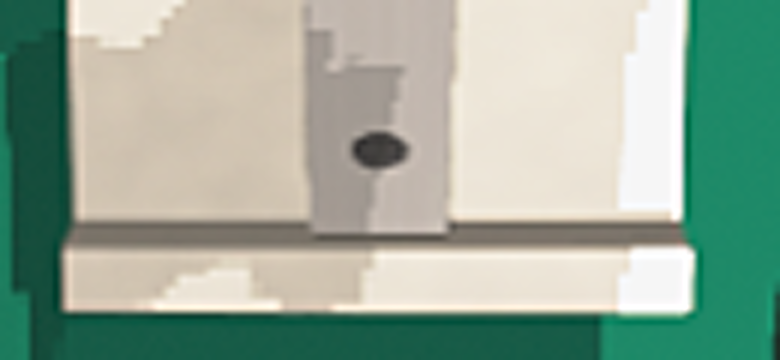

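```bash
python3 - <<'E'
from geo import *
a=cv2.imread('pics/top0.png').astype(int);b=cv2.imread('pics/t19.png').astype(int)
for n,(x0,x1,y0,y1) in dict(amber=(240,285,140,190),white=(392,430,148,172),carton=(170,232,145,195)).items(): print(n,np.abs(a-b)[y0:y1,x0:x1].max())
from cell import job
print(status.read_state()['t'],job.job_done())
E
```

```text
amber 2
white 2
carton 2
the job is handed in; nothing more can be done
20.7167 None
```

The heat sink is balanced on the dome and the clamp bar is leaning on the white stand. I handed the job in at 20.7 s, with the gripper open and clear of both.

- **Heat sink:** I took it off the rack first and set it fins up on the dome. After release, the wrist camera put its centre at (0.502, −0.312, 0.0885) m. That is within about 1 mm of the dome centre I measured, and the sink was about 1.5° off level. Dome readings from the other views scattered by up to about 4 mm in y.
- **Clamp bar:** In the last pictures its foot is on the base plate against the stop and its upper part rests on the wall, overhanging it. The end's upper edge measured about 7.5 mm up the stop's face, against 8.1 mm expected for full contact.
- **Disagreement while lowering the bar:** The bar touched the wall at a pose where my numbers put its foot about 1.5 mm below the plate. I moved it slightly toward the stop and released it about 1° steep, and it settled onto the wall.
- **Bottles and carton:** In the overhead view, the areas around both bottles and the carton match the first picture, so none of them moved. The pink stands and the black bar were not touched.
- **Grip:** The gripper read 17 mm on the 20 mm wide bar, but the bar did not slip.

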